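# Seat a square tube against its locating pins and clamp it with the T-handle screw

### The arm

A 6-joint arm with a two-finger parallel gripper is mounted at the origin on the work surface. World frame = base frame: x ahead of the robot, y to its left, z up, the work surface at z = 0. Lengths are in m, angles in degrees, forces in N, time in s.
With the tool pointing down it reaches from about 0.35 to 0.875 m from the base axis. Payload 4.2 kg.
Tool frame: the origin (TCP) lies on the centre line of the jaws, within the pads' length; the fingertips stand 19 mm ahead of it and the grasp point (between the pads) is the TCP; x points along the fingers, y is the direction in which the jaws open and shut, and the axes are right-handed (so a half turn about x gives the same grasp; the last joint's range is limited). The gripper opens to 87 mm and grips with 3 to 60 N. Pads are 19 mm wide; open, the fingers measure 117 mm over their backs; the gripper's body (75 mm by 190 mm) begins 51 mm behind the grasp point.
Start: joints at [-59.782, 22.042, 0.453, 0, -68.411, -14.817], TCP at [0.166, -0.603, 0.215] pointing down, gripper open.
Joint ranges: [-179.83, 179.83], [-69.29, 118.12], [-61.27, 80.66], [-181.25, 117.63], [-171.15, -9.14], [-177.46, 177.46]. Speed limits (degrees/s): [159.86, 159.86, 180, 180, 180, 180].

### API

Orientations are given as a 3x3 rotation matrix whose columns are the frame's x, y, z axes.
In Python, from station import * gives the robot as it stands.
- The arm moves only by the shell command python3 -m creep 'ROWS'. ROWS is JSON, a list of rows, each a list of 5 numbers: the opening, from 0 (shut) to 1 (fully open), then the shift along the world's x, y, z in mm, then the turn about the world's z in rad. In form: [[jaw, x, y, z, turn], ...]. A call has exactly 8 rows; each row is the pose to reach, as a shift and turn from the pose measured when the call began; what a row does not reach only later rows make up. A row lasts 1/10 s, in which the tool goes at most 50 mm and 8.59 degrees, less where a joint would pass 70% of its speed; a pose out of reach is approached as far as the arm can. A call with a gripper value outside its range is refused whole. The fingers move at their own pace and stop on an object; the grip force is fixed at half the most. Time passes only in rows, so rows that repeat a pose let the fingers close, or fill a call up. It gives the time, the measured TCP pose, the force and the opening at its end, in the units of the state.
- sense(): the state, without advancing time (a new reading comes with each control period).
- capture(name): name is "scene" or "top" or "wrist"; returns a dict with "image" (480x640x3 uint8, blue, green, red), "z_map" (480x640 float32, m along the optical axis (not along the pixel's ray), 0 where there is no reading), "mtx" (3x3 intrinsics, pixels), "eye" and "attitude" of the camera in the world. Camera axes: x right, y up, looking along -z (the intrinsics and any distortion apply to the point x, -y, -z); pixel columns grow to the right and rows downward; lengths in m; the calibration is good to about 2 mm. A picture is of the moment at which its call begins.
- finish_job(): hands the job in, once; it reports no verdict.
Trained networks look in a picture, given as the dict that the camera call returned (one of the last four; its "shot" number tells which), for a name from the list of things; names that differ only in an ending like _2 or _b are one class to them, and where a whole thing is asked for, a point or a joint stands for the part that bears it (a point fixed in the world has none). Each returns a list of dicts, best first, with "confidence" (0 to 1); they miss things now and then, are a little off and sometimes report something else, mostly with a low value. They report only what shows in the picture. A call takes as long as a camera call.
- look_for(picture, thing): "box" ([left, top, right, bottom] in pixels, round what is visible of it).
- mark_of(picture, thing): "centre" ([column, row] in pixels: a listed point, or the origin of a listed thing).
The state is a dict: "time_s": time; "joints": joint angles; "joint_velocities": joint speeds; "effort": joint torques, N m; "tcp_pos": TCP position; "ee_rot": TCP orientation; "wrist_force": force on the tool from outside, world axes, zero at the start; "moment": the same for the moment, N m; "gripper_width": opening from 0.0 (shut) to 1.0 (fully open).
Only numpy, scipy, OpenCV 4.12 (cv2) and the standard library are available. Lean on these libraries where they do the work, as an engineer would, in place of code of your own. Each camera call takes 0.05 s, during which the arm holds its last target.

### The job

Push the loose square tube snug against all three locating pins on the fixture plate: its side against the two side pins, its end against the end pin, without ramming them. Then turn the screw clamp's T-handle clockwise, feeling the resistance, until the tube is firmly clamped there; do not overtighten and mark its thin wall, and let go of the handle. Leave the offcut, spare pin, hammer and wire brush alone.

Things in the scene. Friction and masses are not known exactly. Their poses are not given: they have to be found in the camera images.
- tube_mid (a point): Loose thin-walled square steel tube, 40 x 40 mm outside, 300 mm long, wall 2 mm, about 0.65 kg, lying flat on the fixture plate. The point is the tube's centre (20 mm above the plate). Its y axis runs along the tube, z is up.
- seat (a point): Where the tube's centre belongs: the tube touches all three locating pins when tube_mid is here with its y axis along this y axis. Fixed to the dark fixture plate (300 mm along this x, 450 mm along this y, 12 mm thick, lies on the table; its top is 20 mm below this point). The side pins are on the +x side, the end pin at the +y end.
- side_pin_near_top (a point): Top centre of the side pin nearer the clamp: upright steel locating pin, 16 mm diameter, 50 mm high above the plate, at (+28, +83) mm from seat in seat's x and y. Fixed.
- side_pin_far_top (a point): Top centre of the other side pin, the same size, at (+28, -117) mm from seat. Fixed. The tube side is free for 184 mm between the two side pins.
- end_pin_top (a point): Top centre of the end pin, the same size, at (+3, +158) mm from seat; it stops the tube's +y end. Fixed.
- t_handle (a point): Middle of the T-handle's black rubber-sleeved bar, on the screw's vertical axis, about 180 mm above the table at the start. The bar runs along this y axis: round, 14 mm thick, 117 mm long (17 mm bulges at both ends), on a 10 mm neck free for 36 mm below the bar. Pinch it across the bar here from above. Clockwise seen from above screws it down 8 mm a turn (1.27 mm per rad); the bar sinks with it.
- pad_face (a point): Centre of the underside of the clamp's round pad (24 mm), 125 mm below t_handle, 0.8 to 5.3 mm above the tube's top at the start. The spindle's dark arm (38 mm tall, its top 56 mm below t_handle) reaches 103 mm in seat's -x from a 25 mm post, 165 mm high. The arm is loose on the post: once the pad touches, it first rides up 0.3 to 2.6 mm (the bar then hardly sinks) before it bites.
- spindle: Turning part of the clamp: screw, T-handle and pad; origin at pad_face. Torque at the handle while turning on: under 0.1 N m running free, 0.15 while the arm rides up, then it climbs by about 0.5 N m per rad. Under 0.35 is loose, 0.4 to 0.5 is firmly clamped, over 0.6 marks the tube. The sleeve gives 0.2 rad per N m; the screw holds when let go. Takes 3.2 to 5 rad in all.
- tube: The same loose square tube; origin under its centre, on the plate.
- offcut: Bystander: open square tube offcut, 40 x 40 mm, 50 mm tall, standing on the plate beyond the far side pin; origin at the centre of its foot. Loose.
- spare_pin: Bystander: spare pin, 16 mm diameter with a 24 mm head, 52 mm tall, standing on the plate on the robot's side; origin at the centre of its foot. Loose.
- hammer: Bystander: hammer, 260 mm long, lying on the table left of the plate; origin half-way along, on the table.
- wire_brush: Bystander: brush, 200 mm long, lying on the table right of the plate; origin half-way along, on the table.

How it is judged:
By the outcome, as a careful person would: the job done as asked, in the order asked, and still so for the second after the job is handed in, with the robot touching nothing.
It also fails if it takes over 72 s, if anything falls off the work surface, if the arm or the gripper's body presses on something with over 40 N, if the wrist force passes 120 N, or if a joint passes its speed limit or range.

## Working session

There is one attempt and no reset: what is moved stays moved. The work goes in short steps, Python scripts to look and compute and a shell command to move; the robot and the scene stay as the last step left them, time stands still between calls to the robot, and variables do not carry over. Pictures are saved under pics/ and viewed, and the job is handed in when it is done.

```bash
ls; mkdir -p pics; cat > h.py <<'E'
from station import *
import numpy as np, cv2
def cam(n):
    p=capture(n); return p
def ray(p,px):
    K=np.array(p["mtx"]);u,v=px
    d=np.array([(u-K[0,2])/K[0,0],-(v-K[1,2])/K[1,1],-1.0])
    return np.array(p["eye"]),np.array(p["attitude"])@d
def at_z(p,px,z):
    e,d=ray(p,px); return e+d*(z-e[2])/d[2]
def dep(p,px):
    u,v=int(round(px[0])),int(round(px[1]))
    w=p["z_map"][max(v-2,0):v+3,max(u-2,0):u+3]; w=w[w>0]
    e,d=ray(p,px); return e+d*np.median(w) if len(w) else None
def proj(p,X):
    K=np.array(p["mtx"]);c=np.array(p["attitude"]).T@(np.array(X)-np.array(p["eye"]))
    return [K[0,2]+K[0,0]*c[0]/-c[2],K[1,2]-K[1,1]*c[1]/-c[2]]
E
python3 - <<'E'
from h import *
s=sense(); print(s)
for n in ("scene","top"):
    p=cam(n); cv2.imwrite(f"pics/{n}0.png",p["image"]); print(n,p["eye"],p["mtx"], p.keys())
    for t in ["tube_mid","seat","side_pin_near_top","side_pin_far_top","end_pin_top","t_handle","pad_face","offcut","spare_pin","hammer","wire_brush"]:
        m=mark_of(p,t)
        for q in m[:2]: print(t,np.round(q["centre"],1),round(q["confidence"],2),np.round(dep(p,q["centre"]),4))
E
```

```text
pics
{'time_s': 0.0, 'joints': array([-5.97818743e+01,  2.20905229e+01,  3.79253873e-01, -2.98548801e-02,
       -6.84119137e+01, -1.48173412e+01]), 'joint_velocities': array([-0.0243376 ,  0.01036153,  0.01950893,  0.04775419, -0.00838646,
       -0.06535253]), 'effort': array([ 6.62284019e-04, -3.90670288e+01,  1.87405139e+01,  4.21999767e+00,
        1.09381479e-02, -1.84273822e-04]), 'tcp_pos': array([ 0.16584064, -0.60194171,  0.21375631]), 'ee_rot': array([[-6.63351799e-04, -2.65383249e-01,  9.64142775e-01],
       [ 2.10161213e-03,  9.64140488e-01,  2.65384065e-01],
       [-9.99997572e-01,  2.20229715e-03, -8.18316740e-05]]), 'wrist_force': array([1.05570601, 0.51915778, 0.21489069]), 'moment': array([-3.29753170e-02,  2.65567166e-05, -1.86694512e-02]), 'gripper_width': 1.0048457120424996}
scene [1.48576585 0.83430444 0.94212524] [[582.85047015   0.         317.26016809]
 [  0.         582.85047015 230.95815813]
 [  0.           0.           1.        ]] dict_keys(['image', 'z_map', 'mtx', 'eye', 'attitude', 'shot'])
tube_mid [338.7 251.7] 0.86 [0.5441 0.0102 0.0528]
seat [33
[... 834 characters left out ...]
      1.        ]] dict_keys(['image', 'z_map', 'mtx', 'eye', 'attitude', 'shot'])
seat [296.  246.5] 0.58 [0.5684 0.036  0.0051]
side_pin_near_top [263.2 246.2] 0.6 [0.5616 0.1163 0.0614]
end_pin_top [235.6 264.1] 0.52 [0.5177 0.1861 0.0594]
end_pin_top [260.2 244. ] 0.49 [0.5756 0.1299 0.0143]
t_handle [248.8 250.7] 0.57 [0.5311 0.1338 0.1863]
pad_face [261.  259.7] 0.56 [0.5342 0.1281 0.0116]
offcut [350.4 198.5] 0.77 [ 0.6946 -0.112   0.013 ]
offcut [150.7 272. ] 0.7 [0.5065 0.4132 0.0222]
spare_pin [277.8 320.9] 0.64 [0.3751 0.0846 0.0125]
hammer [151.7 274.3] 0.6 [0.5005 0.4106 0.0214]
hammer [259.2 260.6] 0.49 [0.5248 0.1261 0.0632]
wire_brush [149.8 271.6] 0.45 [0.5075 0.4154 0.0227]
```

```bash
python3 - <<'E'
import cv2
a=cv2.imread("pics/scene0.png")[170:370,180:500];cv2.imwrite("pics/s0c.png",cv2.resize(a,None,fx=2.5,fy=2.5,interpolation=2))
a=cv2.imread("pics/top0.png")[170:340,200:400];cv2.imwrite("pics/t0c.png",cv2.resize(a,None,fx=3.5,fy=3.5,interpolation=2))
E
```

```text
(no output)
```

View pics/s0c.png

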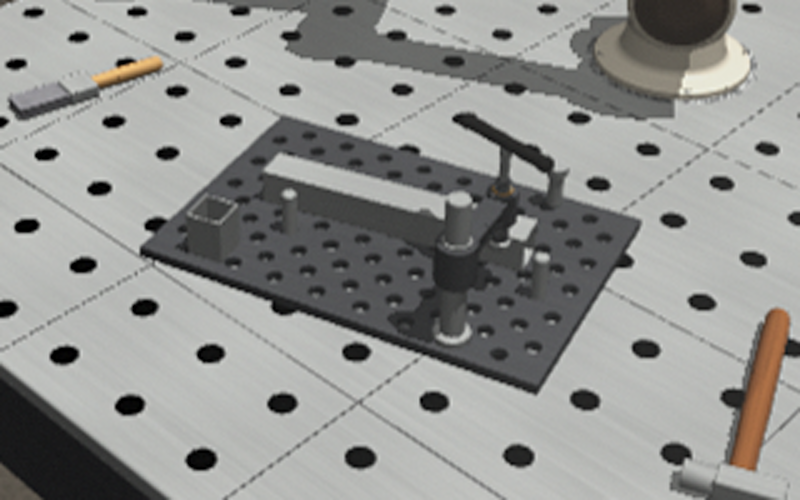

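View pics/t0c.png

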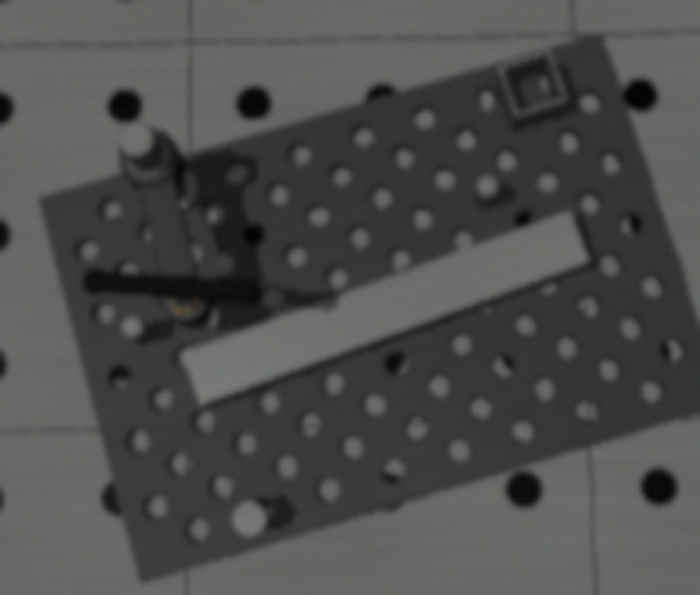

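View pics/top0.png

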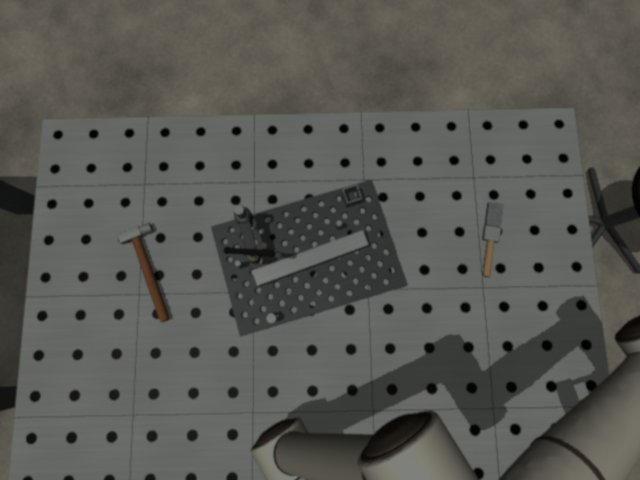

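```bash
python3 - <<'E'
from h import *
p=cam("top"); z=p["z_map"]; e=np.array(p["eye"]);A=np.array(p["attitude"]);K=np.array(p["mtx"])
v,u=np.mgrid[0:480,0:640]
d=np.stack([(u-K[0,2])/K[0,0],-(v-K[1,2])/K[1,1],-np.ones_like(u,float)],-1)
P=e+(d*z[...,None])@A.T
np.save("P.npy",P)
roi=(u>205)&(u<415)&(v>175)&(v<345)&(z>0)
print(np.round([np.median(P[260:300,170:200,2]),],4))
# tube top
m=roi&(P[...,2]>.043)&(P[...,2]<.060)&(p["image"].mean(-1)>60)
n,l,st,c=cv2.connectedComponentsWithStats(m.astype(np.uint8))
i=1+np.argmax(st[1:,4]); Q=P[l==i]; print(st[i],np.median(Q[:,2]))
g=p["image"].mean(-1)
w=cv2.minAreaRect((Q[:,:2]*1000).astype(np.float32)); print("tube rect",w)
c0=Q[:,:2].mean(0); U,S,V=np.linalg.svd(Q[:,:2]-c0,full_matrices=False);print("tube pca",c0,np.degrees(np.arctan2(V[0,1],V[0,0])))
# plate
m=roi&(g<75)
n,l,st,c=cv2.connectedComponentsWithStats(m.astype(np.uint8)); i=1+np.argmax(st[1:,4]); 
mm=cv2.morphologyEx((l==i).astype(np.uint8),cv2.MORPH_CLOSE,np.ones((7,7)))
ys,xs=np.nonzero(mm); X=np.array([at_z(p,(a,b),.012)[:2] for a,b in zip(xs,ys)])
print("plate",cv2.minAreaRect((X*1000).astype(np.float32)))
# pins high
for zz,lo,hi in(("pin",.055,.07),("bar",.17,.2)):
    m=roi&(P[...,2]>lo)&(P[...,2]<hi)
    n,l,st,c=cv2.connectedComponentsWithStats(m.astype(np.uint8))
    for i in range(1,n):
        if st[i,4]>4: Q=P[l==i]; print(zz,st[i],c[i],Q.mean(0), cv2.minAreaRect((Q[:,:2]*1000).astype(np.float32)))
E
```

```text
[0.0008]
[ 252  230  116   56 1888] 0.052583058656415105
tube rect ((532.8657836914062, -2.3157958984375), (41.25982666015625, 300.6852111816406), 19.378395080566406)
tube pca [ 0.53220195 -0.0012947 ] -70.76804607247283
plate ((540.659912109375, -0.535491943359375), (340.4167175292969, 477.4712219238281), 11.756067276000977)
pin [342 184  20  20  80] [351.4375 193.0875] [ 0.69584957 -0.11161265  0.06156799] ((696.2916259765625, -111.8735122680664), (41.77458953857422, 39.99034881591797), 18.099266052246094)
pin [336 220   7   6  30] [338.96666667 222.36666667] [ 0.61906032 -0.07717792  0.06204369] ((619.2269287109375, -77.3238754272461), (15.416457176208496, 13.347233772277832), 88.71694946289062)
pin [352 236   4   3   5] [353.6 237. ] [ 0.58133054 -0.11360467  0.05644819] ((581.2855224609375, -113.32792663574219), (3.746443271636963, 6.551496505737305), 26.68092918395996)
pin [261 242   7   7  35] [263.65714286 244.71428571] [0.5654114  0.11517095 0.0614101 ] ((566.043212890625, 115.43522644042969), (15.947362899780273, 14.21234130859375), 61.881568908691406)
pin [304 251   3   2 
[... 2437 characters left out ...]
57] [0.47540513 0.12963673 0.05552562] ((475.9035339355469, 129.84136962890625), (9.889951705932617, 4.132654190063477), 55.590187072753906)
pin [267 313  10  10  76] [271.11842105 317.40789474] [0.38349559 0.09628902 0.06446451] ((383.3064880371094, 95.77814483642578), (21.161130905151367, 21.890872955322266), 88.22891998291016)
bar [234 204  11  11  94] [238.93617021 209.32978723] [0.63001888 0.15879492 0.17689214] ((630.2800903320312, 159.0771484375), (23.624134063720703, 24.377201080322266), 33.56327438354492)
bar [224 246  51  11 320] [249.08125 250.9875 ] [0.5303848  0.13320014 0.1863768 ] ((531.0331420898438, 133.7705078125), (113.99583435058594, 16.419851303100586), 85.0035171508789)
```

```bash
python3 -m creep '[[0,20,37,0,0.1],[0,40,74,0,0.2],[0,60,111,0,0.3],[0,80,148,0,0.4],[0,100,185,0,0.5],[0,120,222,0,0.6],[0,140,259,0,0.7],[0,160,296,0,0.8]]'
```

```text
time_s: 2.05
tcp_pos: [0.3266, -0.3051, 0.2152]
ee_rot: [[0.001, -0.879, 0.478], [-0.0, 0.478, 0.879], [-1.0, -0.001, 0.0]]
wrist_force: [0.8, -1.1, -1.2]
gripper_width: 0.359
```

```bash
python3 -m creep '[[0,20,37,0,0.1],[0,40,74,0,0.2],[0,60,111,0,0.3],[0,80,148,0,0.4],[0,100,185,0,0.5],[0,120,222,0,0.6],[0,140,259,-20,0.7],[0,156,296,-40,0.77]]'
python3 - <<'E'
from h import *
for n in("scene","wrist"):
    p=cam(n); cv2.imwrite(f"pics/{n}1.png",p["image"]); print(p["eye"])
E
```

```text
time_s: 2.85
tcp_pos: [0.484, -0.0071, 0.1756]
ee_rot: [[0.004, -0.962, -0.272], [0.001, -0.272, 0.962], [-1.0, -0.004, -0.0]]
wrist_force: [-0.0, -0.9, 0.4]
gripper_width: 0.001
[1.48576585 0.83430444 0.94212524]
[ 0.50599901 -0.07952427  0.34021935]
```

View pics/scene1.png

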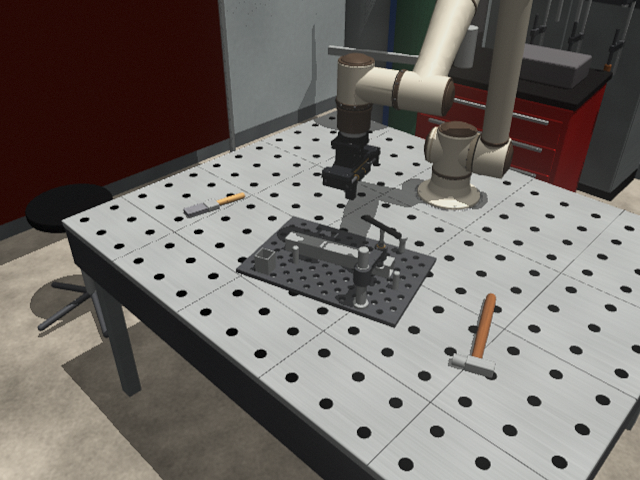

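View pics/wrist1.png

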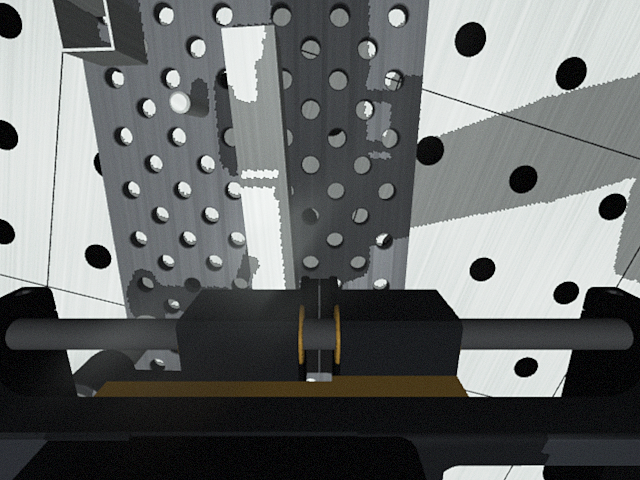

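```bash
python3 -m creep '[[0,0,0,-25,0],[0,0,0,-50,0],[0,0,0,-75,0],[0,0,0,-100,0],[0,0,0,-118,0],[0,0,0,-130,0],[0,0,0,-134,0],[0,0,0,-134,0]]'
```

```text
time_s: 3.75
tcp_pos: [0.4828, -0.0064, 0.0387]
ee_rot: [[-0.003, -0.962, -0.273], [-0.001, -0.273, 0.962], [-1.0, 0.003, 0.0]]
wrist_force: [0.3, -0.3, -0.6]
gripper_width: 0.004
```

```bash
python3 -m creep '[[0,5,1.4,0,0],[0,11,3,0,0],[0,16,4.5,0,0],[0,21,5.9,0,0],[0,27,7.5,0,0],[0,32,9,0,0],[0,36,10,0,0],[0,38.5,10.8,0,0]]'
```

```text
time_s: 4.55
tcp_pos: [0.5213, 0.0044, 0.0385]
ee_rot: [[-0.004, -0.962, -0.273], [-0.001, -0.273, 0.962], [-1.0, 0.004, 0.0]]
wrist_force: [-3.7, -1.1, 0.6]
gripper_width: 0.006
```

```bash
python3 -m creep '[[0,1,0.3,0,0],[0,2,0.55,0,0],[0,3,0.8,0,0],[0,4,1.1,0,0],[0,5,1.4,0,0],[0,5.5,1.5,0,0],[0,6,1.7,0,0],[0,6,1.7,0,0]]'
python3 - <<'E'
from h import *
p=cam("wrist"); cv2.imwrite("pics/w2.png",p["image"])
E
```

```text
time_s: 5.35
tcp_pos: [0.5274, 0.0062, 0.0385]
ee_rot: [[-0.004, -0.962, -0.273], [-0.001, -0.273, 0.962], [-1.0, 0.004, 0.0]]
wrist_force: [-3.3, -1.0, -0.3]
gripper_width: 0.006
```

View pics/w2.png

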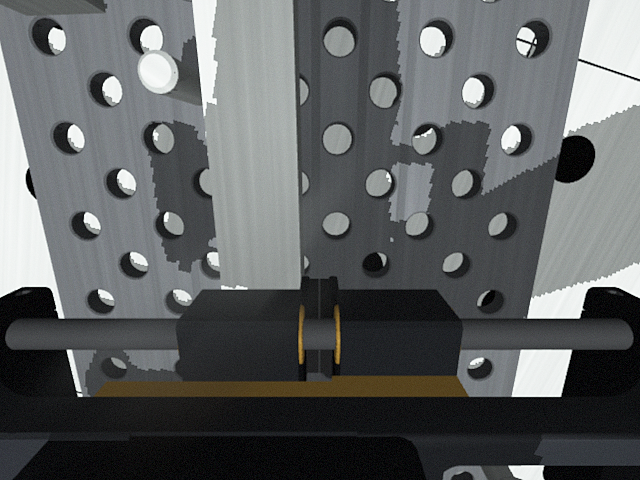

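```bash
python3 -m creep '[[0,0.5,0.13,0,0],[0,1,0.27,0,0],[0,1.5,0.4,0,0],[0,2,0.55,0,0],[0,2.5,0.7,0,0],[0,3,0.8,0,0],[0,3,0.8,0,0],[0,3,0.8,0,0]]'
```

```text
time_s: 6.2
tcp_pos: [0.5305, 0.007, 0.0385]
ee_rot: [[-0.004, -0.962, -0.273], [-0.001, -0.273, 0.962], [-1.0, 0.004, 0.0]]
wrist_force: [-3.7, 0.3, 0.4]
gripper_width: 0.006
```

```bash
python3 - <<'E'
from h import *
p=cam("wrist"); cv2.imwrite("pics/w3.png",p["image"])
far=np.array([.6191,-.0772]);sx=np.array([.963,.269])
g=p["image"].mean(-1)
P={}
for v in (60,100,150,200):
    row=g[v]; print(v,[int(x) for x in row[170:310:6]])
for uv in [(215,150),(225,150),(290,150),(296,150)]: print(uv,np.round((at_z(p,uv,.052)[:2]-far)@sx*1000,1), dep(p,uv))
c=mark_of(p,"side_pin_far_top"); print(c)
for q in c[:1]: print(at_z(p,q["centre"],.062))
E
```

```text
60 [242, 191, 131, 73, 76, 246, 245, 246, 160, 163, 164, 157, 170, 170, 165, 166, 170, 166, 170, 172, 166, 98, 84, 85]
100 [135, 133, 129, 109, 100, 97, 245, 246, 164, 165, 161, 160, 165, 175, 164, 161, 171, 173, 172, 171, 170, 149, 164, 153]
150 [159, 102, 74, 70, 73, 75, 65, 156, 159, 158, 163, 164, 160, 171, 168, 161, 167, 164, 171, 175, 168, 179, 79, 84]
200 [75, 70, 78, 70, 74, 69, 71, 69, 156, 161, 152, 161, 160, 154, 167, 160, 163, 157, 162, 160, 161, 163, 78, 90]
(215, 150) -16.6 [ 0.59539289 -0.05246295  0.05066268]
(225, 150) -21.0 [ 0.59108743 -0.0536862   0.05073866]
(290, 150) -49.7 [ 0.56322003 -0.06158982  0.05066623]
(296, 150) -52.4 [ 0.56066481 -0.06230488  0.05027132]
[{'centre': [163.7, 73.1], 'confidence': 0.57}]
[ 0.6169395  -0.07668423  0.062     ]
```

View pics/w3.png

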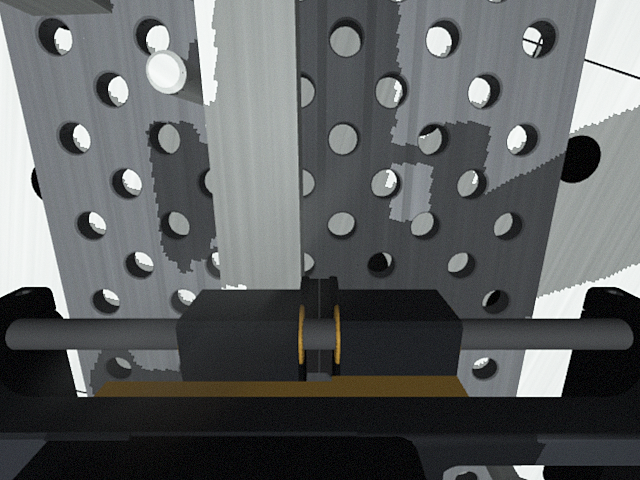

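```bash
python3 -m creep '[[0,0.5,0.13,0,0],[0,1,0.27,0,0],[0,1.5,0.4,0,0],[0,2,0.55,0,0],[0,2.5,0.7,0,0],[0,3,0.8,0,0],[0,3.5,0.95,0,0],[0,3.5,0.95,0,0]]'; python3 -m creep '[[0,0.3,0.08,0,0],[0,0.6,0.17,0,0],[0,0.9,0.25,0,0],[0,1.2,0.33,0,0],[0,1.4,0.39,0,0],[0,1.4,0.39,0,0],[0,1.4,0.39,0,0],[0,1.4,0.39,0,0]]'
```

```text
time_s: 7.1
tcp_pos: [0.5342, 0.008, 0.0385]
ee_rot: [[-0.003, -0.962, -0.273], [-0.0, -0.273, 0.962], [-1.0, 0.003, 0.0]]
wrist_force: [-2.7, -0.3, 0.1]
gripper_width: 0.008
time_s: 7.9
tcp_pos: [0.5343, 0.008, 0.0384]
ee_rot: [[-0.006, -0.962, -0.273], [-0.001, -0.273, 0.962], [-1.0, 0.006, 0.001]]
wrist_force: [-6.3, -1.2, 4.1]
gripper_width: 0.006
```

```bash
cat > edge.py <<'E'
from h import *
import sys
p=cam("wrist"); cv2.imwrite(f"pics/{sys.argv[1]}.png",p["image"])
S=np.array([.5607,.0279]);sx=np.array([.963,.269]);sy=np.array([-.269,.963])
g=cv2.GaussianBlur(p["image"].mean(-1).astype(np.float32),(3,3),0)
E=[]
# right edge (−x side) is clean: dark plate right of bright tube
for v in range(60,270,6):
    d=np.diff(g[v,260:330]); j=np.argmin(d)
    X=at_z(p,(260+j+.5,v),.052)[:2]-S; E.append((X@sy,X@sx,d[j]))
E=np.array(E); k=E[:,2]<-25; 
f=np.polyfit(E[k,0],E[k,1],1); r=E[k,1]-np.polyval(f,E[k,0]); kk=abs(r)<.0015; f=np.polyfit(E[k,0][kk],E[k,1][kk],1)
print("near edge x(mm) at y=0 %.1f, slope deg %.2f n=%d"%(f[1]*1000,np.degrees(f[0]),kk.sum()))
E
python3 edge.py w4; python3 - <<'E'
import cv2
a=cv2.imread("pics/w4.png")[0:300,100:400];cv2.imwrite("pics/w4c.png",cv2.resize(a,None,fx=2,fy=2))
E
```

```text
near edge x(mm) at y=0 -22.0, slope deg -0.19 n=34
```

View pics/w4c.png

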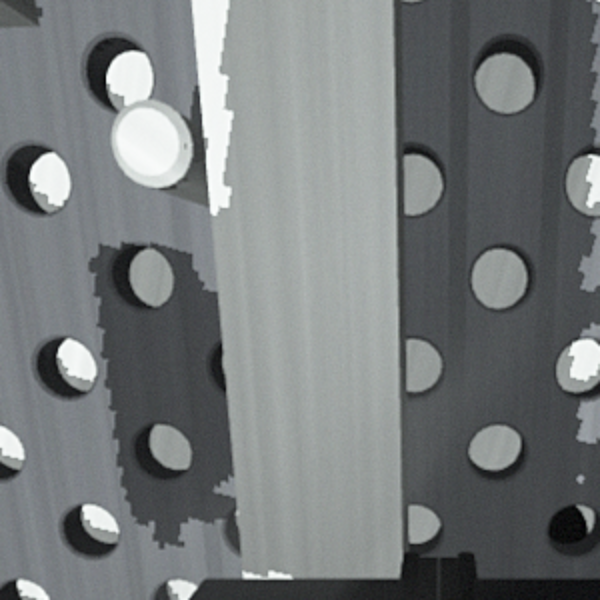

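```bash
python3 -m creep '[[0,0.5,0.14,0,0],[0,1,0.28,0,0],[0,1.5,0.42,0,0],[0,1.5,0.42,0,0],[0,1.5,0.42,0,0],[0,1.5,0.42,0,0],[0,1.5,0.42,0,0],[0,1.5,0.42,0,0]]'; python3 edge.py w5
```

```text
time_s: 8.75
tcp_pos: [0.5344, 0.0081, 0.0384]
ee_rot: [[-0.009, -0.962, -0.273], [-0.002, -0.273, 0.962], [-1.0, 0.009, 0.001]]
wrist_force: [-6.3, 0.2, 4.5]
gripper_width: 0.005
near edge x(mm) at y=0 -21.9, slope deg -0.18 n=30
```

```bash
python3 -m creep '[[0,-11.6,-3.2,0,0],[0,-5,-28,0,0],[0,4,-60,0,0],[0,13,-92,0,0],[0,21,-122,0,0],[0,29,-149,0,0],[0,35,-170,0,0],[0,37,-176.5,0,0]]'; python3 -m creep '[[0,8,2.2,0,0],[0,16,4.5,0,0],[0,24,6.7,0,0],[0,32,9,0,0],[0,38,10.6,0,0],[0,42,11.8,0,0],[0,44,12.3,0,0],[0,44,12.3,0,0]]'
```

```text
time_s: 9.6
tcp_pos: [0.5736, -0.1704, 0.0389]
ee_rot: [[-0.004, -0.963, -0.271], [-0.003, -0.271, 0.963], [-1.0, 0.004, -0.001]]
wrist_force: [-0.3, 0.3, -0.2]
gripper_width: 0.006
time_s: 10.4
tcp_pos: [0.6177, -0.1579, 0.0389]
ee_rot: [[-0.004, -0.963, -0.271], [-0.002, -0.271, 0.963], [-1.0, 0.004, -0.001]]
wrist_force: [0.4, -1.4, 0.2]
gripper_width: 0.011
```

```bash
python3 -m creep '[[0,-1.3,4.8,0,0],[0,-2.5,9,0,0],[0,-3.6,13,0,0],[0,-4.7,17,0,0],[0,-5.8,20.8,0,0],[0,-6.7,24,0,0],[0,-7.2,26,0,0],[0,-7.2,26,0,0]]'; python3 -c "
from h import *
p=cam('top');P=None
z=p['z_map'];K=np.array(p['mtx']);v,u=np.mgrid[0:480,0:640]
d=np.stack([(u-K[0,2])/K[0,0],-(v-K[1,2])/K[1,1],-np.ones_like(u,float)],-1)
P=np.array(p['eye'])+(d*z[...,None])@np.array(p['attitude']).T
cv2.imwrite('pics/t6.png',cv2.resize(p['image'][170:340,200:400],None,fx=3.5,fy=3.5))
"
```

```text
time_s: 11.2
tcp_pos: [0.6103, -0.1316, 0.0388]
ee_rot: [[-0.004, -0.963, -0.271], [-0.002, -0.271, 0.963], [-1.0, 0.005, -0.001]]
wrist_force: [-0.1, -1.4, -0.1]
gripper_width: 0.004
```

View pics/t6.png

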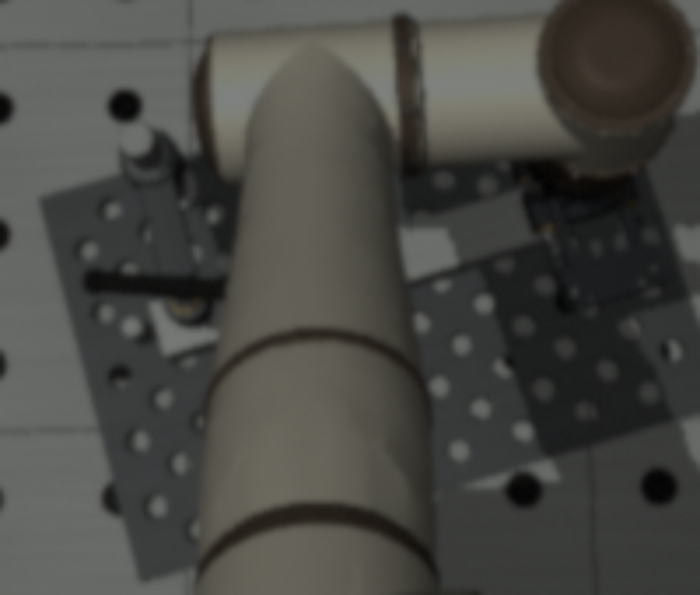

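```bash
python3 -m creep '[[0,-0.2,0.8,0,0],[0,-0.4,1.6,0,0],[0,-0.7,2.4,0,0],[0,-0.9,3.2,0,0],[0,-1.1,4,0,0],[0,-1.3,4.8,0,0],[0,-1.3,4.8,0,0],[0,-1.3,4.8,0,0]]';python3 -m creep '[[0,-0.1,0.4,0,0],[0,-0.2,0.8,0,0],[0,-0.3,1.2,0,0],[0,-0.4,1.6,0,0],[0,-0.5,2,0,0],[0,-0.5,2,0,0],[0,-0.5,2,0,0],[0,-0.5,2,0,0]]'
```

```text
time_s: 12.05
tcp_pos: [0.609, -0.1267, 0.0389]
ee_rot: [[-0.004, -0.963, -0.271], [-0.002, -0.271, 0.963], [-1.0, 0.005, -0.001]]
wrist_force: [-0.3, -2.6, -1.1]
gripper_width: 0.008
time_s: 12.85
tcp_pos: [0.6084, -0.1247, 0.0388]
ee_rot: [[-0.004, -0.963, -0.271], [-0.002, -0.271, 0.963], [-1.0, 0.005, -0.001]]
wrist_force: [-0.3, -3.8, -0.4]
gripper_width: 0.003
```

```bash
python3 -m creep '[[0,-0.1,0.4,0,0],[0,-0.2,0.8,0,0],[0,-0.3,1.2,0,0],[0,-0.4,1.5,0,0],[0,-0.4,1.5,0,0],[0,-0.4,1.5,0,0],[0,-0.4,1.5,0,0],[0,-0.4,1.5,0,0]]'
```

```text
time_s: 13.65
tcp_pos: [0.6084, -0.1242, 0.0389]
ee_rot: [[-0.004, -0.963, -0.271], [-0.003, -0.271, 0.963], [-1.0, 0.004, -0.002]]
wrist_force: [0.5, -6.5, -0.7]
gripper_width: 0.005
```

```bash
python3 -m creep '[[0,-0.1,0.5,0,0],[0,-0.3,1,0,0],[0,-0.4,1.5,0,0],[0,-0.4,1.5,0,0],[0,-0.4,1.5,0,0],[0,-0.4,1.5,0,0],[0,-0.4,1.5,0,0],[0,-0.4,1.5,0,0]]'
```

```text
time_s: 14.45
tcp_pos: [0.6083, -0.1241, 0.039]
ee_rot: [[-0.003, -0.963, -0.271], [-0.005, -0.271, 0.963], [-1.0, 0.004, -0.004]]
wrist_force: [2.1, -9.2, -1.8]
gripper_width: 0.005
```

```bash
python3 -m creep '[[0,1.6,-6,0,0],[0,3.4,-12.2,0,0],[0,-6.6,-15,0,0],[0,-20,-18.6,0,0],[0,-34,-22.5,0,0],[0,-44,-25.2,0,0],[0,-47,-25.8,0,0],[0,-47,-25.8,0,0]]'; python3 -m creep '[[0,-5,18,0,0],[0,-12,43,0,0],[0,-20,71,0,0],[0,-28,100,0,0],[0,-35,125,0,0],[0,-40,143,0,0],[0,-42,150,0,0],[0,-42,150,0,0]]'
```

```text
time_s: 15.25
tcp_pos: [0.5611, -0.1498, 0.0393]
ee_rot: [[-0.003, -0.963, -0.271], [-0.005, -0.271, 0.963], [-1.0, 0.004, -0.004]]
wrist_force: [-0.1, 0.2, -0.5]
gripper_width: 0.007
time_s: 16.05
tcp_pos: [0.5196, 0.0011, 0.0394]
ee_rot: [[-0.002, -0.962, -0.273], [-0.005, -0.273, 0.962], [-1.0, 0.003, -0.004]]
wrist_force: [-0.5, -0.8, -0.2]
gripper_width: 0.003
```

```bash
python3 -m creep '[[0,3,0.8,0,0],[0,6,1.7,0,0],[0,9,2.5,0,0],[0,11,3.1,0,0],[0,12.5,3.5,0,0],[0,13.5,3.8,0,0],[0,14,3.9,0,0],[0,14,3.9,0,0]]'; python3 -m creep '[[0,0.4,0.1,0,0],[0,0.8,0.2,0,0],[0,1.2,0.35,0,0],[0,1.6,0.45,0,0],[0,2,0.55,0,0],[0,2,0.55,0,0],[0,2,0.55,0,0],[0,2,0.55,0,0]]'; python3 edge.py w7
```

```text
time_s: 16.85
tcp_pos: [0.5336, 0.005, 0.0394]
ee_rot: [[-0.002, -0.962, -0.273], [-0.005, -0.273, 0.962], [-1.0, 0.003, -0.004]]
wrist_force: [0.0, -0.4, -0.0]
gripper_width: 0.006
time_s: 17.65
tcp_pos: [0.5341, 0.0051, 0.0391]
ee_rot: [[-0.005, -0.962, -0.273], [-0.005, -0.273, 0.962], [-1.0, 0.006, -0.004]]
wrist_force: [-5.6, -0.5, 2.3]
gripper_width: 0.005
near edge x(mm) at y=0 -23.2, slope deg -0.80 n=34
```

```bash
python3 -m creep '[[0,0.4,0.1,0,0],[0,0.8,0.2,0,0],[0,1.2,0.35,0,0],[0,1.6,0.45,0,0],[0,2,0.55,0,0],[0,2.4,0.65,0,0],[0,2.4,0.65,0,0],[0,2.4,0.65,0,0]]'; python3 edge.py w8; python3 -c "
import cv2,numpy as np
a=cv2.imread('pics/w5.png')[0:300,100:400];b=cv2.imread('pics/w8.png')[0:300,100:400]
cv2.imwrite('pics/w8c.png',np.hstack([cv2.resize(a,None,fx=1.33,fy=1.33),cv2.resize(b,None,fx=1.33,fy=1.33)]))"
```

```text
time_s: 18.5
tcp_pos: [0.5341, 0.0049, 0.0386]
ee_rot: [[-0.01, -0.962, -0.272], [-0.007, -0.272, 0.962], [-1.0, 0.012, -0.004]]
wrist_force: [-7.2, -1.9, 4.7]
gripper_width: 0.005
near edge x(mm) at y=0 -23.2, slope deg -0.82 n=35
```

View pics/w8c.png

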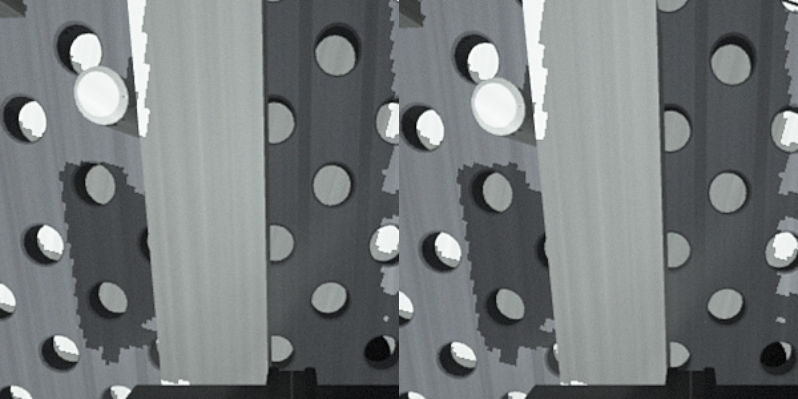

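```bash
python3 -m creep '[[0,-6,-1.7,0,0],[0,-14,-3.9,5,0],[0,-16,-4.5,30,0.05],[0,-16,-4.5,65,0.15],[0,-16,-4.5,105,0.25],[0,-16,-4.5,145,0.35],[0,-16,-4.5,180,0.45],[0,-16,-4.5,200,0.55]]'; python3 - <<'E'
from h import *
P=np.load("P.npy")
u=np.arange(640)[None]+np.zeros((480,1));v=np.arange(480)[:,None]+np.zeros((1,640))
m=(P[...,2]>.176)&(P[...,2]<.2)&(u>220)&(u<280)&(v>238)&(v<262)
Q=P[m];print(len(Q),np.median(Q[:,2]))
(x,y)=Q[:,:2].mean(0);U,S,V=np.linalg.svd(Q[:,:2]-[x,y]);print(x,y,np.degrees(np.arctan2(V[0,1],V[0,0])))
p=cam("wrist"); cv2.imwrite("pics/w9.png",p["image"]);print(p["eye"])
p=cam("scene"); cv2.imwrite("pics/s9.png",cv2.resize(p["image"][200:350,230:450],None,fx=3.5,fy=3.5))
for t in("t_handle","pad_face"):
    for q in mark_of(p,t)[:1]: print(t,q,dep(p,q["centre"]))
E
```

```text
time_s: 19.35
tcp_pos: [0.5202, 0.0009, 0.2432]
ee_rot: [[0.004, -0.675, -0.738], [-0.009, -0.738, 0.675], [-1.0, 0.004, -0.009]]
wrist_force: [0.1, 0.6, -0.1]
gripper_width: 0.01
320 0.1865127091011648
0.5303847996615909 0.13320014177669318 -95.25289844612892
[ 0.57673044 -0.05104494  0.41241918]
t_handle {'centre': [380.7, 223.7], 'confidence': 0.64} [0.53093531 0.12986131 0.18766728]
pad_face {'centre': [380.3, 267.2], 'confidence': 0.94} [0.53494355 0.14151507 0.06563928]
```

View pics/w9.png

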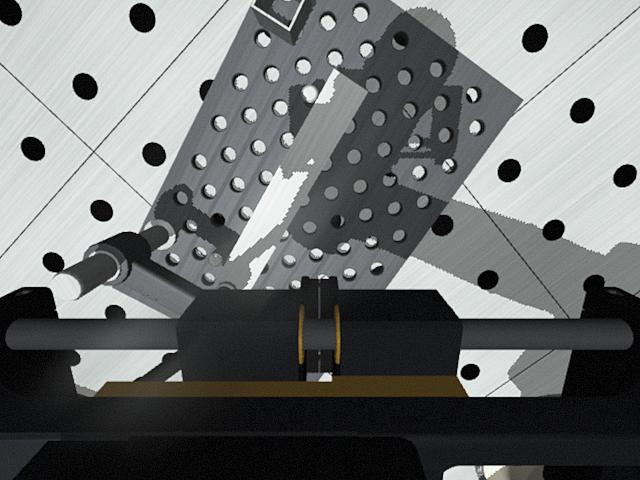

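View pics/s9.png

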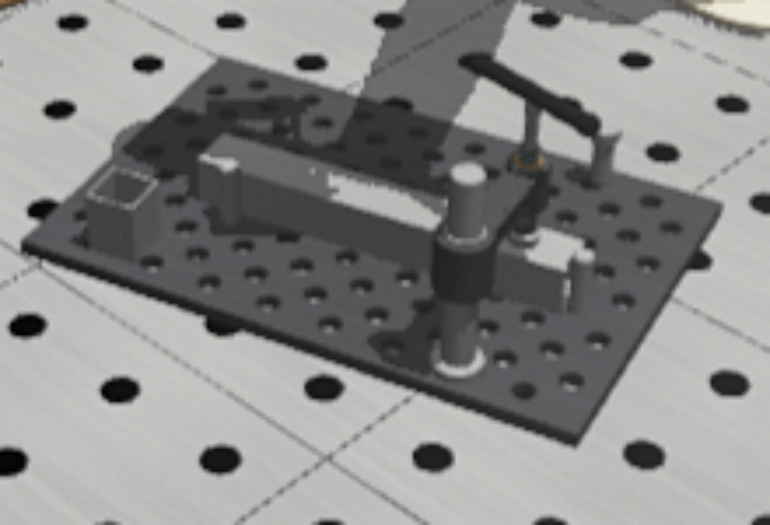

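```bash
python3 -m creep '[[0.6,2,17,0,0.14],[0.6,3,34,0,0.28],[0.6,4,51,0,0.42],[0.6,6,68,0,0.56],[0.6,7,85,0,0.7],[0.6,8,102,0,0.84],[0.6,9,118,0,0.98],[0.6,10,132,0,1.12]]'; python3 -m creep '[[0.6,0,0,0,0.14],[0.6,0,0,0,0.28],[0.6,0,0,0,0.42],[0.6,0,0,0,0.56],[0.6,0,0,0,0.7],[0.6,0,0,0,0.84],[0.6,0,0,0,0.98],[0.6,0,0,0,1.1]]'; python3 - <<'E'
from h import *
s=sense();print(s["joints"],np.degrees(np.arctan2(s["ee_rot"][1,1],s["ee_rot"][0,1])))
p=cam("wrist"); cv2.imwrite("pics/w10.png",p["image"]);print(p["eye"])
E
```

```text
time_s: 20.35
tcp_pos: [0.5277, 0.1334, 0.2369]
ee_rot: [[0.005, 0.369, -0.929], [-0.008, -0.929, -0.369], [-1.0, 0.009, -0.002]]
wrist_force: [0.6, -0.4, 0.1]
gripper_width: 0.579
time_s: 21.15
tcp_pos: [0.5271, 0.1332, 0.235]
ee_rot: [[0.007, 0.996, -0.089], [-0.0, -0.089, -0.996], [-1.0, 0.007, -0.0]]
wrist_force: [1.0, 0.4, 0.2]
gripper_width: 0.6
[ 31.4084876   13.08183988  -9.55274796   0.24665168 -67.03507372
 143.39231675] -5.103664136674545
[0.53291468 0.20898906 0.40355675]
```

View pics/w10.png

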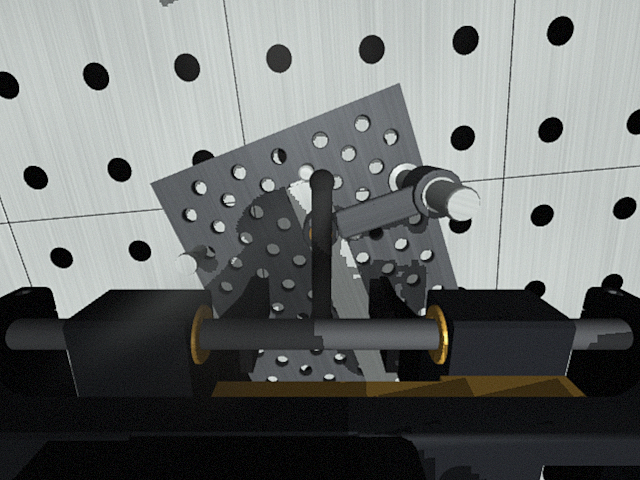

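```bash
python3 - <<'E'
from h import *
p=cam("wrist");s=sense()
z=p["z_map"];P=[]
for v in range(165,290):
    for u in range(300,345):
        if z[v,u]>0:
            e,d=ray(p,(u,v));X=e+d*z[v,u]
            if X[2]>.165: P.append(X)
P=np.array(P);print(len(P),P.max(0),P.min(0),np.percentile(P[:,2],90))
c=P[:,:2].mean(0);V=np.linalg.svd(P[:,:2]-c,full_matrices=False)[2];print(c,np.degrees(np.arctan2(V[0,1],V[0,0])))
dirn=V[0]*np.sign(V[0,1])
t=(P[:,:2]-c)@dirn; tip=c+dirn*t.max(); print("tip",tip,"centre",tip-dirn*.0585)
print(s["tcp_pos"])
for q in mark_of(p,"t_handle")[:2]: print(q,dep(p,q["centre"]),at_z(p,q["centre"],.18))
# end pin & tube end
for t_,h in(("end_pin_top",.062),("side_pin_near_top",.062)):
    for q in mark_of(p,t_)[:2]: print(t_,q,at_z(p,q["centre"],h))
a=p["image"][140:290,230:400]; cv2.imwrite("pics/w11.png",cv2.resize(a,None,fx=4,fy=4,interpolation=2))
E
```

```text
2463 [0.54190965 0.19209175 0.18843169] [0.52044404 0.1073112  0.17813269] 0.18615863711730937
[0.53068246 0.15330178] -95.00342308014766
tip [0.53407936 0.19210181] centre [0.52897726 0.13382472]
[0.52710636 0.13311651 0.23522059]
{'centre': [321.9, 256.2], 'confidence': 0.84} [0.52964617 0.13456291 0.18571043] [0.52956709 0.13261271 0.18      ]
{'centre': [351.7, 231.5], 'confidence': 0.42} [0.5563585  0.13243867 0.12023402] [0.55136073 0.14858131 0.18      ]
end_pin_top {'centre': [303.8, 172.3], 'confidence': 0.71} [0.51738575 0.18157629 0.062     ]
side_pin_near_top {'centre': [352.4, 232.0], 'confidence': 0.46} [0.56192559 0.11610623 0.062     ]
```

View pics/w11.png

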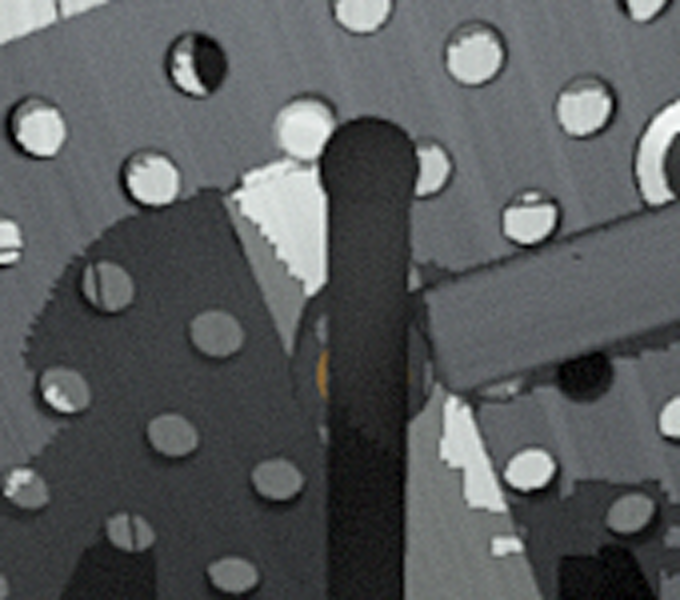

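```bash
python3 -m creep '[[0.6,2,0.4,-10,0],[0.6,2.2,0.4,-20,0],[0.6,2.2,0.4,-30,0],[0.6,2.2,0.4,-40,0],[0.6,2.2,0.4,-48,0],[0.6,2.2,0.4,-54,0],[0.6,2.2,0.4,-56,0],[0.6,2.2,0.4,-56,0]]'; python3 -m creep '[[0.3,0,0,0,0],[0.2,0,0,0,0],[0.1,0,0,0,0],[0.1,0,0,0,0],[0.1,0,0,0,0],[0.1,0,0,0,0],[0.1,0,0,0,0],[0.1,0,0,0,0]]'; python3 -c "
from h import *
s=sense();print(s['moment'],s['wrist_force'],s['tcp_pos'],s['joints'])"
```

```text
time_s: 22.2
tcp_pos: [0.5296, 0.1336, 0.1798]
ee_rot: [[0.008, 0.995, -0.095], [-0.0, -0.095, -0.995], [-1.0, 0.008, -0.001]]
wrist_force: [-0.4, -0.7, 0.2]
gripper_width: 0.604
time_s: 23.0
tcp_pos: [0.5296, 0.1336, 0.1798]
ee_rot: [[0.008, 0.995, -0.095], [-0.0, -0.095, -0.995], [-1.0, 0.008, -0.001]]
wrist_force: [-0.2, 1.0, 0.1]
gripper_width: 0.106
[-0.10909589  0.05371638 -0.03942583] [-0.18985423  0.99612655  0.09574305] [0.52963263 0.13362468 0.17983539] [ 31.32153578  15.82408067 -14.16142081   0.290813   -59.62789802
 143.05592172]
```

```bash
python3 - <<'E'
from h import *
p=cam("wrist"); cv2.imwrite("pics/w12.png",p["image"])
p=cam("scene"); cv2.imwrite("pics/s12.png",cv2.resize(p["image"][130:330,260:480],None,fx=3,fy=3))
E
```

```text
(no output)
```

View pics/w12.png

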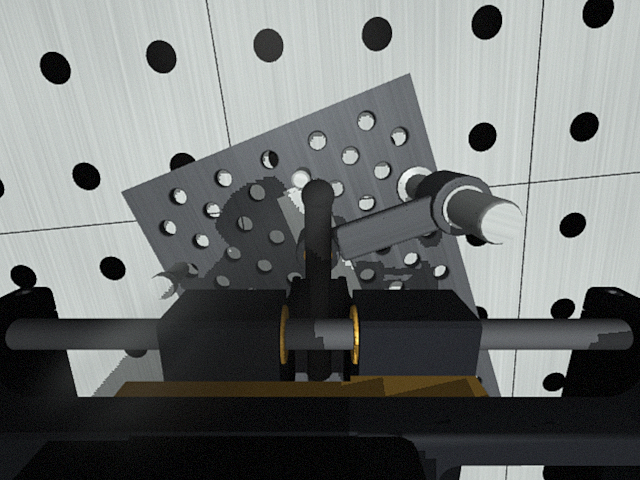

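View pics/s12.png

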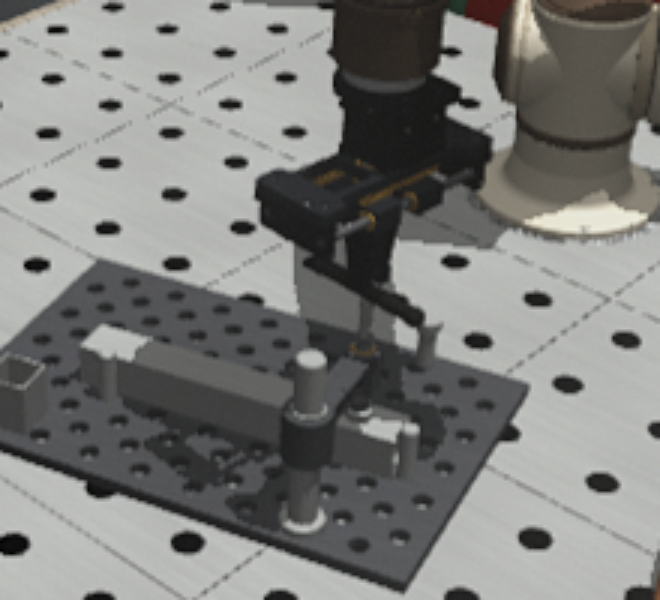

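```bash
cat > m.py <<'E'
from h import *
s=sense();R=s['ee_rot'];print('M',np.round(s['moment'],3),'F',np.round(s['wrist_force'],2),'yaw',round(np.degrees(np.arctan2(R[1,1],R[0,1])),2),'j6',round(s['joints'][5],1),'z',round(s['tcp_pos'][2]*1000,2),'w',round(float(s['gripper_width']),3))
E
python3 -m creep '[[0,0,0,0,0],[0,0,0,0,0],[0,0,0,0,0],[0,0,0,-0.1,-0.1],[0,0,0,-0.3,-0.2],[0,0,0,-0.4,-0.3],[0,0,0,-0.5,-0.4],[0,0,0,-0.6,-0.5]]'; python3 m.py
```

```text
time_s: 23.9
tcp_pos: [0.5298, 0.1336, 0.1797]
ee_rot: [[0.008, 0.826, -0.564], [-0.004, -0.564, -0.826], [-1.0, 0.009, -0.001]]
wrist_force: [-0.5, -0.8, 2.5]
gripper_width: 0.009
M [-0.122  0.162 -0.001] F [-0.48 -0.8   2.54] yaw -34.35 j6 114.0 z 179.69 w 0.009
```

```bash
python3 - <<'E'
from h import *
p=cam("wrist"); cv2.imwrite("pics/w13.png",p["image"])
p=cam("scene"); cv2.imwrite("pics/s13.png",cv2.resize(p["image"][160:300,300:440],None,fx=5,fy=4.2,interpolation=2))
E
```

```text
(no output)
```

View pics/w13.png

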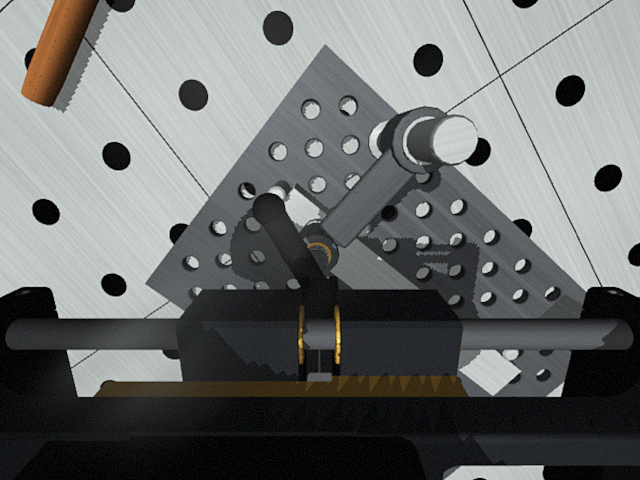

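View pics/s13.png

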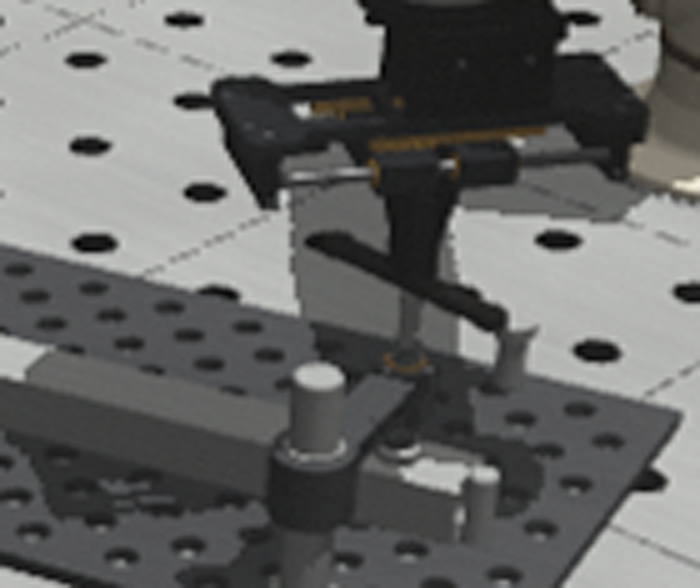

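```bash
python3 - <<'E'
from h import *
p=cam("scene")
for v in range(206,240,2):
    print(v,[ (np.round(dep1*1000).astype(int).tolist()) for u in (380,382,384,386) for dep1 in [(lambda e,d:e+d*p["z_map"][v,u])(*ray(p,(u,v)))]])
print(sense()["tcp_pos"])
E
```

```text
206 [[545, 135, 245], [542, 138, 245], [529, 134, 238], [522, 135, 235]]
208 [[546, 136, 241], [540, 137, 239], [537, 140, 238], [529, 140, 235]]
210 [[546, 136, 236], [539, 136, 232], [539, 142, 235], [533, 144, 233]]
212 [[543, 134, 227], [541, 139, 229], [536, 141, 228], [530, 142, 225]]
214 [[546, 137, 225], [540, 138, 222], [531, 138, 219], [532, 144, 221]]
216 [[545, 136, 218], [538, 137, 216], [535, 141, 216], [533, 145, 217]]
218 [[544, 136, 212], [541, 139, 212], [535, 141, 210], [526, 140, 206]]
220 [[540, 134, 204], [539, 139, 206], [532, 140, 203], [528, 143, 203]]
222 [[543, 137, 201], [536, 137, 198], [533, 141, 198], [531, 145, 199]]
224 [[540, 135, 193], [535, 137, 192], [529, 138, 190], [530, 145, 193]]
226 [[546, 139, 192], [539, 140, 189], [535, 143, 189], [531, 146, 188]]
228 [[529, 128, 174], [537, 139, 183], [535, 143, 183], [538, 152, 189]]
230 [[534, 131, 172], [537, 140, 177], [535, 144, 178], [535, 150, 180]]
232 [[535, 132, 167], [530, 135, 165], [527, 138, 166], [324, -2, 5]]
234 [[534, 132, 161], [534, 138, 163], [331, -3, 1], [328, 2, 2]]
236 [[532, 131, 153], [535, 139, 159], [337, 2, -1], [331, 5, -3]]
238 [[533, 133, 149], [535, 140, 153], [348, 10, 1], [346, 16, 3]]
[0.52983756 0.13365918 0.17965686]
```

```bash
python3 - <<'E'
from h import *
p=cam("wrist")
for v in range(262,390,6):
    o=[]
    for u in (295,308,314,320,326,332,345):
        e,d=ray(p,(u,v)); z=p["z_map"][v,u]; X=e+d*z; o.append((X*1000).round().astype(int).tolist() if z>0 else None)
    print(v,o)
E
```

```text
262 [[530, 155, 186], [535, 150, 183], [537, 148, 181], [534, 136, 149], [534, 130, 135], [536, 124, 122], [534, 94, 52]]
268 [[528, 152, 185], [534, 148, 185], [536, 146, 182], [534, 137, 160], [530, 122, 123], [533, 119, 121], [531, 88, 51]]
274 [[526, 149, 185], [532, 146, 186], [534, 144, 184], [536, 141, 181], [505, 80, 12], [510, 76, 10], [528, 83, 51]]
280 [[470, 89, -2], [531, 145, 191], [533, 142, 188], [536, 140, 188], [538, 139, 188], [541, 138, 191], [524, 78, 51]]
286 [[466, 83, -1], [531, 145, 198], [533, 141, 194], [536, 141, 197], [538, 139, 195], [541, 139, 199], [514, 57, 11]]
292 [[545, 168, 263], [531, 143, 202], [533, 142, 202], [535, 140, 202], [538, 139, 202], [541, 139, 206], [556, 160, 263]]
298 [[545, 168, 266], [531, 143, 208], [533, 142, 208], [535, 140, 209], [538, 139, 208], [540, 138, 211], [556, 160, 266]]
304 [[545, 167, 270], [531, 143, 214], [533, 142, 215], [535, 139, 212], [537, 139, 214], [540, 138, 216], [556, 161, 271]]
310 [[546, 168, 274], [531, 144, 221], [533, 142, 220], [533, 136, 211], [538, 139, 221], [540, 139, 223], [556, 161, 274]]
31
[... 905 characters left out ...]
[526, 131, 234], [528, 130, 235], [530, 129, 236], [534, 131, 241], [550, 153, 280]]
364 [[539, 158, 279], [523, 131, 236], [525, 129, 235], [527, 128, 235], [528, 126, 235], [533, 130, 243], [550, 152, 281]]
370 [[539, 157, 280], [521, 128, 234], [524, 127, 236], [525, 125, 235], [527, 124, 234], [531, 127, 242], [548, 150, 280]]
376 [[538, 156, 280], [416, -16, 11], [421, -20, 10], [427, -24, 10], [433, -28, 10], [545, 151, 280], [548, 150, 281]]
382 [[538, 155, 281], [541, 154, 282], [542, 154, 282], [542, 152, 281], [544, 152, 282], [545, 150, 281], [548, 150, 283]]
388 [[538, 155, 284], [541, 154, 284], [542, 154, 285], [543, 152, 284], [544, 152, 284], [545, 151, 284], [547, 149, 284]]
```

```bash
python3 -m creep '[[0.6,0,0,4,0],[0.6,0,0,6,0.08],[0.6,0,0,6,0.18],[0.6,0,0,6,0.3],[0.6,0,0,2,0.4],[0.6,0,0,-4,0.5],[0.6,0,0,-10,0.51],[0.6,0,0,-12,0.51]]'; python3 - <<'E'
from h import *
p=cam("scene"); cv2.imwrite("pics/s14.png",cv2.resize(p["image"][160:300,300:440],None,fx=5,fy=4.2,interpolation=2))
for v in range(200,246,2):
    o=[]
    for u in range(364,404,5):
        e,d=ray(p,(u,v)); X=e+d*p["z_map"][v,u]; o.append((X*1000).round().astype(int).tolist())
    print(v,o)
E
python3 m.py
```

```text
time_s: 24.9
tcp_pos: [0.5294, 0.1335, 0.1669]
ee_rot: [[0.007, 0.996, -0.085], [-0.0, -0.085, -0.996], [-1.0, 0.007, -0.0]]
wrist_force: [0.3, 0.3, -0.1]
gripper_width: 0.58
200 [[611, 139, 291], [603, 147, 291], [589, 149, 286], [580, 157, 285], [558, 154, 275], [499, 126, 238], [499, 140, 244], [518, 167, 263]]
202 [[615, 142, 288], [607, 150, 289], [601, 159, 290], [573, 152, 275], [188, -116, 2], [498, 126, 232], [531, 163, 262], [487, 147, 236]]
204 [[623, 149, 290], [615, 156, 289], [604, 161, 287], [576, 155, 272], [568, 163, 272], [546, 160, 262], [500, 141, 234], [164, -75, 1]]
206 [[627, 152, 288], [620, 161, 288], [601, 160, 280], [582, 160, 272], [574, 167, 271], [547, 162, 257], [496, 139, 226], [176, -66, 2]]
208 [[624, 150, 281], [621, 162, 284], [588, 151, 265], [590, 165, 272], [572, 166, 264], [503, 130, 220], [505, 146, 227], [184, -60, 1]]
210 [[619, 147, 272], [620, 161, 278], [594, 155, 264], [590, 166, 267], [569, 165, 258], [504, 131, 215], [503, 145, 220], [194, -53, 1]]
212 [[619, 147, 267], [623, 164, 275], [597, 158, 262], [586, 163, 259], [570, 165, 253]
[... 1526 characters left out ...]
[394, -27, 13], [371, -27, 2], [362, -16, 2], [356, -2, 6], [337, 2, -1], [330, 14, 1], [534, 173, 174], [541, 192, 186]]
238 [[398, -23, 9], [389, -12, 10], [372, -7, 4], [359, 1, 2], [350, 12, 3], [347, 27, 8], [330, 33, 3], [541, 193, 181]]
240 [[412, -12, 15], [399, -4, 13], [390, 7, 13], [529, 127, 138], [359, 19, 4], [353, 32, 6], [336, 38, 1], [325, 47, 0]]
242 [[415, -9, 11], [410, 5, 15], [400, 15, 15], [535, 132, 137], [524, 139, 135], [352, 32, 0], [346, 45, 2], [334, 54, 1]]
244 [[426, 0, 14], [414, 9, 12], [408, 22, 15], [537, 134, 133], [527, 141, 132], [373, 47, 10], [357, 53, 5], [388, 91, 38]]
M [-0.179  0.014  0.011] F [ 0.25 -1.02 -0.97] yaw -4.86 j6 143.7 z 166.81 w 0.587
```

View pics/s14.png

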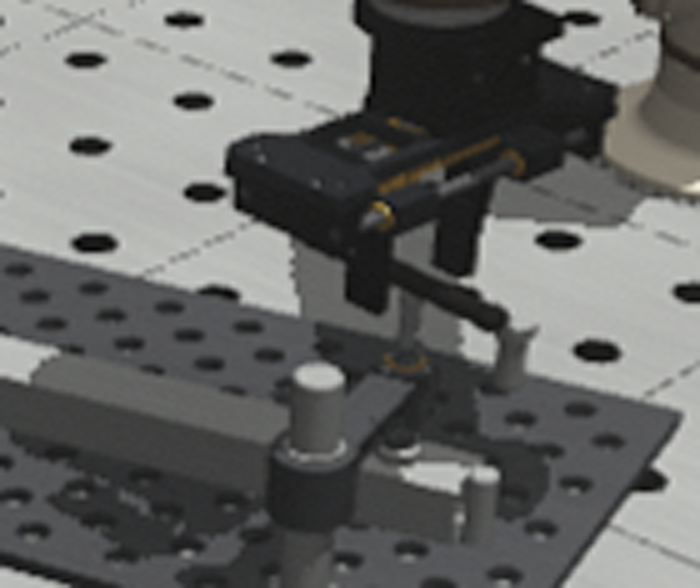

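```bash
python3 -m creep '[[0.6,0.3,0,-4,0],[0.6,0.6,0,-8,0],[0.6,0.6,0,-12,0],[0.6,0.6,0,-15,0],[0.6,0.6,0,-17,0],[0.3,0.6,0,-17,0],[0.1,0.6,0,-17,0],[0,0.6,0,-17,0]]'; python3 -m creep '[[0,0,0,0,0],[0,0,0,0,0],[0,0,0,0,0],[0,0,0,0,0],[0,0,0,0,0],[0,0,0,0,0],[0,0,0,0,0],[0,0,0,0,0]]';python3 m.py; python3 -c "
from h import *
p=cam('scene'); cv2.imwrite('pics/s15.png',cv2.resize(p['image'][160:300,300:440],None,fx=5,fy=4.2,interpolation=2))"
```

```text
time_s: 25.75
tcp_pos: [0.5302, 0.1335, 0.15]
ee_rot: [[0.008, 0.996, -0.085], [-0.0, -0.085, -0.996], [-1.0, 0.008, -0.0]]
wrist_force: [-0.4, 0.5, -0.5]
gripper_width: 0.404
time_s: 26.55
tcp_pos: [0.5297, 0.1335, 0.1501]
ee_rot: [[0.007, 0.996, -0.085], [-0.0, -0.085, -0.996], [-1.0, 0.007, -0.0]]
wrist_force: [-5.2, 2.0, 4.1]
gripper_width: 0.145
M [0.252 1.507 0.045] F [-5.19  2.01  4.14] yaw -4.86 j6 143.7 z 150.06 w 0.145
```

View pics/s15.png

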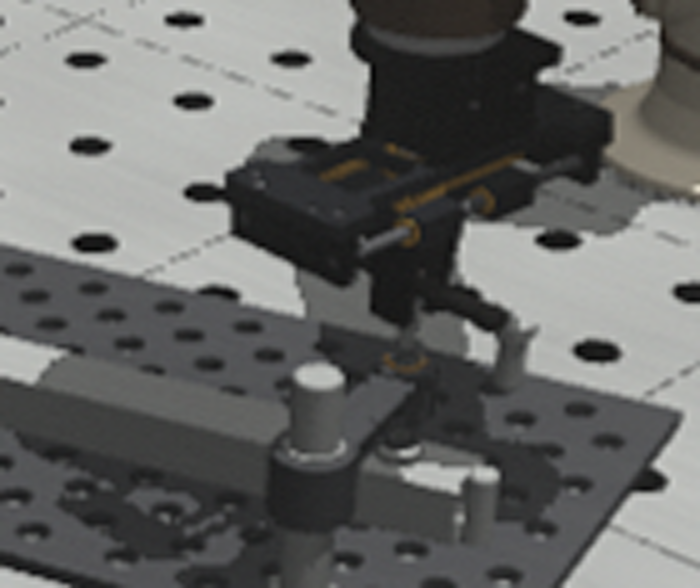

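```bash
python3 -m creep '[[0,-0.5,0.2,0.2,-0.05],[0,-1,0.2,0.2,-0.15],[0,-1,0.2,0,-0.27],[0,-1,0.2,-0.2,-0.39],[0,-1,0.2,-0.3,-0.51],[0,-1,0.2,-0.5,-0.63],[0,-1,0.2,-0.6,-0.72],[0,-1,0.2,-0.7,-0.8]]'; python3 m.py
```

```text
time_s: 27.4
tcp_pos: [0.5285, 0.1339, 0.1491]
ee_rot: [[0.004, 0.631, -0.776], [-0.005, -0.776, -0.631], [-1.0, 0.006, -0.0]]
wrist_force: [-4.5, 2.8, 1.9]
gripper_width: 0.143
M [0.476 1.17  0.048] F [-4.51  2.75  1.86] yaw -50.88 j6 97.4 z 149.12 w 0.143
```

```bash
python3 -m creep '[[0,-0.3,0.3,0,-0.1],[0,-0.6,0.5,-0.2,-0.2],[0,-0.6,0.5,-0.3,-0.3],[0,-0.6,0.5,-0.4,-0.4],[0,-0.6,0.5,-0.6,-0.5],[0,-0.6,0.5,-0.7,-0.6],[0,-0.6,0.5,-0.8,-0.7],[0,-0.6,0.5,-0.9,-0.8]]'; python3 m.py; python3 -c "
from h import *
p=cam('wrist'); cv2.imwrite('pics/w16.png',p['image'])"
```

```text
time_s: 28.2
tcp_pos: [0.528, 0.1349, 0.1481]
ee_rot: [[-0.0, -0.121, -0.993], [-0.005, -0.993, 0.121], [-1.0, 0.005, -0.0]]
wrist_force: [-3.3, 3.3, 1.1]
gripper_width: 0.147
M [0.773 1.13  0.029] F [-3.32  3.35  1.12] yaw -96.93 j6 51.4 z 148.11 w 0.147
```

View pics/w16.png

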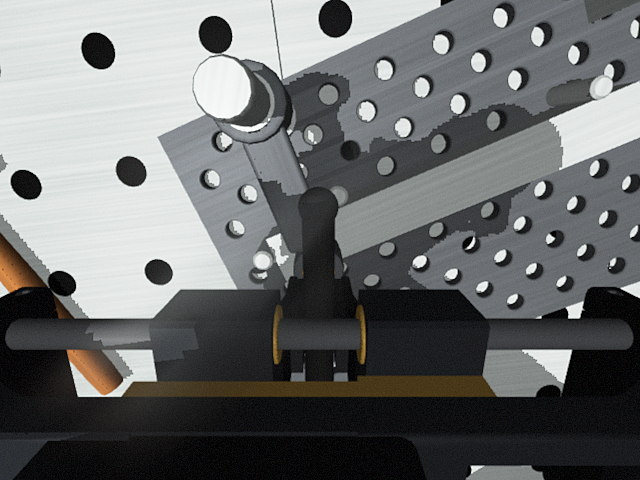

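```bash
python3 -m creep '[[0,-0.2,0.3,0,-0.1],[0,-0.4,0.6,-0.2,-0.2],[0,-0.4,0.6,-0.3,-0.3],[0,-0.4,0.6,-0.4,-0.4],[0,-0.4,0.6,-0.6,-0.5],[0,-0.4,0.6,-0.7,-0.6],[0,-0.4,0.6,-0.8,-0.7],[0,-0.4,0.6,-0.9,-0.8]]'; python3 m.py; python3 -m creep '[[0,0,0,0,-0.1],[0,0,0,-0.1,-0.2],[0,0,0,-0.3,-0.3],[0,0,0,-0.4,-0.4],[0,0,0,-0.5,-0.45],[0,0,0,-0.6,-0.5],[0,0,0,-0.6,-0.5],[0,0,0,-0.6,-0.5]]'; python3 m.py
```

```text
time_s: 29.05
tcp_pos: [0.5285, 0.1361, 0.1471]
ee_rot: [[-0.002, -0.799, -0.601], [-0.002, -0.601, 0.799], [-1.0, 0.003, -0.001]]
wrist_force: [-1.0, 2.8, 0.4]
gripper_width: 0.147
M [0.65  0.572 0.056] F [-0.97  2.79  0.41] yaw -143.03 j6 5.4 z 147.14 w 0.147
time_s: 29.85
tcp_pos: [0.5292, 0.1365, 0.147]
ee_rot: [[-0.001, -0.989, -0.147], [-0.001, -0.147, 0.989], [-1.0, 0.001, -0.0]]
wrist_force: [-2.2, 1.7, 3.6]
gripper_width: 0.151
M [0.663 0.661 0.206] F [-2.21  1.72  3.6 ] yaw -171.53 j6 -23.0 z 146.99 w 0.151
```

```bash
python3 -m creep '[[0,0,0,0.4,-0.05],[0,0,0,0.4,-0.1],[0,0,0,0.4,-0.15],[0,0,0,0.4,-0.2],[0,0,0,0.4,-0.2],[0,0,0,0.4,-0.2],[0,0,0,0.4,-0.2],[0,0,0,0.4,-0.2]]'; python3 m.py;sleep 0; python3 m.py
```

```text
time_s: 30.65
tcp_pos: [0.5294, 0.1365, 0.1471]
ee_rot: [[-0.001, -0.999, 0.052], [-0.0, 0.052, 0.999], [-1.0, 0.001, -0.0]]
wrist_force: [-0.2, 2.2, -2.4]
gripper_width: 0.149
M [ 0.493 -0.061  0.132] F [-0.21  2.19 -2.39] yaw 177.04 j6 -34.4 z 147.07 w 0.149
M [ 0.493 -0.061  0.132] F [-0.21  2.19 -2.39] yaw 177.04 j6 -34.4 z 147.07 w 0.149
```

```bash
python3 -m creep '[[0,0,0,0,-0.04],[0,0,0,0,-0.08],[0,0,0,0,-0.12],[0,0,0,0,-0.16],[0,0,0,0,-0.2],[0,0,0,0,-0.24],[0,0,0,0,-0.27],[0,0,0,0,-0.3]]'; python3 m.py
```

```text
time_s: 31.45
tcp_pos: [0.5298, 0.1365, 0.1471]
ee_rot: [[-0.0, -0.938, 0.346], [0.0, 0.346, 0.938], [-1.0, 0.0, 0.0]]
wrist_force: [1.8, 0.4, -0.8]
gripper_width: 0.146
M [ 0.228 -0.393  0.238] F [ 1.79  0.38 -0.82] yaw 159.78 j6 -51.6 z 147.06 w 0.146
```

```bash
python3 -m creep '[[0,0,0,0,-0.04],[0,0,0,0,-0.08],[0,0,0,0,-0.12],[0,0,0,0,-0.15],[0,0,0,0,-0.18],[0,0,0,0,-0.21],[0,0,0,0,-0.23],[0,0,0,0,-0.25]]'; python3 m.py
```

```text
time_s: 32.25
tcp_pos: [0.5302, 0.1364, 0.1471]
ee_rot: [[0.001, -0.823, 0.568], [0.0, 0.568, 0.823], [-1.0, -0.0, 0.0]]
wrist_force: [1.9, 0.7, -1.4]
gripper_width: 0.146
M [ 0.019 -0.591  0.234] F [ 1.87  0.69 -1.38] yaw 145.39 j6 -66.0 z 147.06 w 0.146
```

```bash
python3 -m creep '[[0,0,0,0,-0.03],[0,0,0,0,-0.06],[0,0,0,0,-0.09],[0,0,0,0,-0.12],[0,0,0,0,-0.15],[0,0,0,0,-0.18],[0,0,0,0,-0.2],[0,0,0,0,-0.22]]'; python3 m.py
```

```text
time_s: 33.05
tcp_pos: [0.5304, 0.1362, 0.147]
ee_rot: [[0.001, -0.678, 0.735], [-0.0, 0.735, 0.678], [-1.0, -0.001, 0.0]]
wrist_force: [3.0, -1.0, -2.7]
gripper_width: 0.147
M [-0.158 -0.843  0.273] F [ 2.96 -0.98 -2.75] yaw 132.71 j6 -78.7 z 147.0 w 0.147
```

```bash
python3 -m creep '[[0,0.2,-0.1,-0.2,-0.02],[0,0.4,-0.2,-0.3,-0.05],[0,0.4,-0.2,-0.3,-0.08],[0,0.4,-0.2,-0.3,-0.1],[0,0.4,-0.2,-0.3,-0.12],[0,0.4,-0.2,-0.3,-0.14],[0,0.4,-0.2,-0.3,-0.16],[0,0.4,-0.2,-0.3,-0.18]]'; python3 m.py
```

```text
time_s: 33.85
tcp_pos: [0.5307, 0.1359, 0.1468]
ee_rot: [[0.001, -0.535, 0.845], [-0.001, 0.845, 0.535], [-1.0, -0.001, 0.0]]
wrist_force: [0.4, -0.2, 1.2]
gripper_width: 0.149
M [0.155 0.13  0.316] F [ 0.4  -0.17  1.2 ] yaw 122.32 j6 -89.1 z 146.83 w 0.149
```

```bash
python3 -m creep '[[0,0,0,0,-0.03],[0,0,0,0,-0.06],[0,0,0,0,-0.08],[0,0,0,0,-0.1],[0,0,0,0,-0.12],[0,0,0,0,-0.14],[0,0,0,0,-0.16],[0,0,0,0,-0.18]]'; python3 m.py
```

```text
time_s: 34.65
tcp_pos: [0.5308, 0.1358, 0.1468]
ee_rot: [[0.001, -0.373, 0.928], [-0.001, 0.928, 0.373], [-1.0, -0.001, 0.0]]
wrist_force: [1.2, -1.1, -0.1]
gripper_width: 0.149
M [-0.366 -0.381  0.437] F [ 1.18 -1.11 -0.15] yaw 111.92 j6 -99.5 z 146.79 w 0.149
```

```bash
python3 -m creep '[[0,0,0,0,-0.01],[0,0,0,0,-0.02],[0,0,0,0,-0.03],[0,0,0,0,-0.035],[0,0,0,0,-0.04],[0,0,0,0,-0.045],[0,0,0,0,-0.05],[0,0,0,0,-0.055]]'; python3 m.py; python3 - <<'E'
from h import *
L=[]
for i in range(8):
    cam("wrist"); L.append(round(sense()["moment"][2],3))
print(L)
E
```

```text
time_s: 35.45
tcp_pos: [0.5308, 0.1357, 0.1467]
ee_rot: [[0.001, -0.321, 0.947], [-0.001, 0.947, 0.321], [-1.0, -0.001, 0.0]]
wrist_force: [1.3, -2.2, -0.8]
gripper_width: 0.147
M [-0.426 -0.525  0.411] F [ 1.34 -2.22 -0.8 ] yaw 108.73 j6 -102.7 z 146.74 w 0.147
[np.float64(0.388), np.float64(0.394), np.float64(0.378), np.float64(0.409), np.float64(0.414), np.float64(0.382), np.float64(0.421), np.float64(0.444)]
```

```bash
python3 -m creep '[[0,0,0,0,-0.02],[0,0,0,0,-0.04],[0,0,0,0,-0.06],[0,0,0,0,-0.07],[0,0,0,0,-0.08],[0,0,0,0,-0.09],[0,0,0,0,-0.1],[0,0,0,0,-0.1]]'; python3 m.py; python3 - <<'E'
from h import *
L=[]
for i in range(8):
    cam("wrist"); L.append(round(float(sense()["moment"][2]),3))
print(L,np.mean(L))
E
```

```text
time_s: 36.65
tcp_pos: [0.5308, 0.1356, 0.1467]
ee_rot: [[0.0, -0.225, 0.974], [-0.001, 0.974, 0.225], [-1.0, -0.001, 0.0]]
wrist_force: [2.8, -2.9, -1.4]
gripper_width: 0.144
M [-0.792 -0.751  0.49 ] F [ 2.82 -2.89 -1.41] yaw 103.01 j6 -108.4 z 146.72 w 0.144
[0.445, 0.471, 0.482, 0.457, 0.45, 0.454, 0.448, 0.444] 0.456375
```

```bash
python3 -m creep '[[0.5,0,0,0,0],[0.6,0,0,0,0],[0.6,0,0,0,0],[0.6,0,0,0,0],[0.6,0,0,0,0],[0.6,0,0,5,0],[0.6,0,0,15,0],[0.6,0,0,30,0]]'; python3 m.py; python3 -m creep '[[0.6,0,0,20,0],[0.6,0,0,40,0],[0.6,0,0,70,0],[0.6,-10,0,100,0],[0.6,-40,0,110,0],[0.6,-80,0,110,0],[0.6,-110,-10,110,0],[0.6,-120,-20,110,0]]'; python3 - <<'E'
from h import *
for n in("scene","top","wrist"):
    p=cam(n); cv2.imwrite(f"pics/{n}20.png",p["image"])
    if n=="scene": cv2.imwrite("pics/s20.png",cv2.resize(p["image"][200:350,230:450],None,fx=3.5,fy=3.5,interpolation=2))
E
```

```text
time_s: 37.85
tcp_pos: [0.5305, 0.1355, 0.1771]
ee_rot: [[-0.001, -0.225, 0.974], [-0.002, 0.974, 0.225], [-1.0, -0.002, -0.001]]
wrist_force: [1.0, -0.3, 0.1]
gripper_width: 0.595
M [ 0.003 -0.009  0.03 ] F [ 0.96 -0.35  0.1 ] yaw 103.02 j6 -108.4 z 177.14 w 0.595
time_s: 38.65
tcp_pos: [0.4084, 0.1149, 0.2885]
ee_rot: [[0.001, -0.227, 0.974], [-0.0, 0.974, 0.227], [-1.0, -0.0, 0.001]]
wrist_force: [0.8, -0.3, -0.7]
gripper_width: 0.598
```

View pics/s20.png

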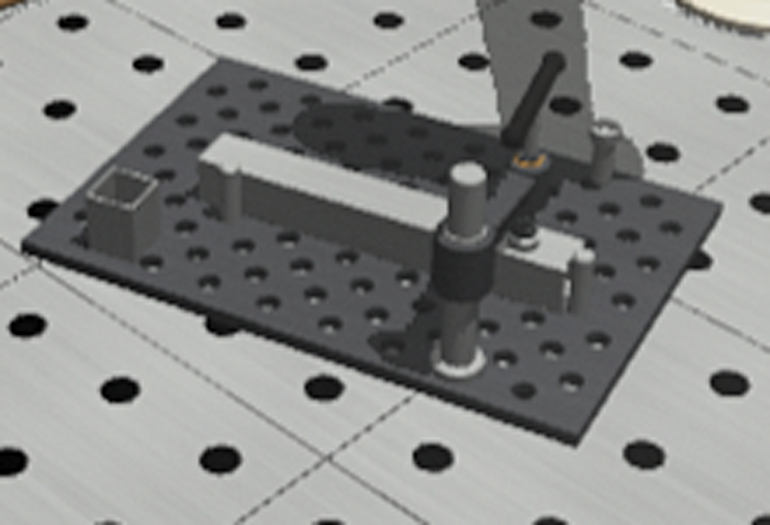

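View pics/top20.png

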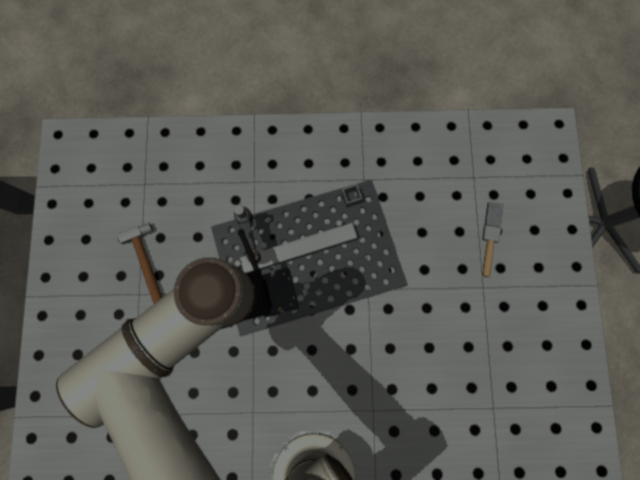

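View pics/wrist20.png

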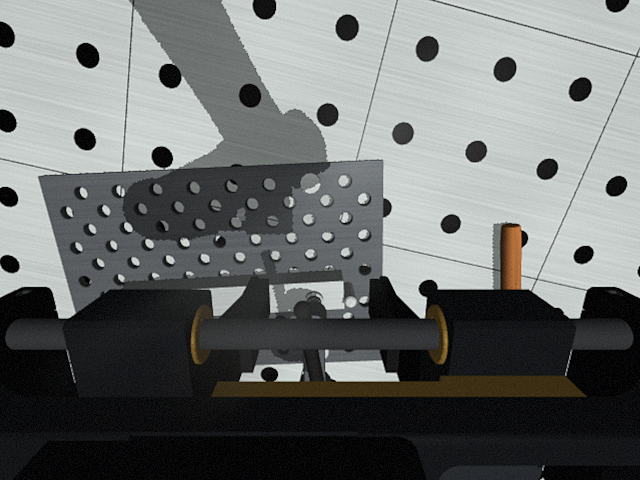

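```bash
python3 -m creep '[[0.6,-10,30,10,0],[0.6,-15,60,20,0],[0.6,-20,90,30,0],[0.6,-25,120,30,0],[0.6,-30,150,30,0],[0.6,-30,170,30,0],[0.6,-30,180,30,0],[0.6,-30,180,30,0]]'; python3 - <<'E'
from h import *
p=cam("top"); z=p["z_map"]; K=np.array(p["mtx"])
v,u=np.mgrid[0:480,0:640]
d=np.stack([(u-K[0,2])/K[0,0],-(v-K[1,2])/K[1,1],-np.ones_like(u,float)],-1)
P=np.array(p["eye"])+(d*z[...,None])@np.array(p["attitude"]).T
g=p["image"].mean(-1)
cv2.imwrite("pics/t21.png",cv2.resize(p["image"][170:340,200:400],None,fx=3.5,fy=3.5,interpolation=2))
roi=(u>205)&(u<415)&(v>175)&(v<345)&(z>0)
m=roi&(P[...,2]>.043)&(P[...,2]<.060)&(g>60)
n,l,st,c=cv2.connectedComponentsWithStats(m.astype(np.uint8))
for i in range(1,n):
    if st[i,4]>40:
        Q=P[l==i]; print(st[i],Q.mean(0),cv2.minAreaRect((Q[:,:2]*1000).astype(np.float32)))
# edges of tube sampled along seat y: subpixel half-level crossing at plane z=.052
S=np.array([.5607,.0279]);th=np.radians(15.6);sx=np.array([np.cos(th),np.sin(th)]);sy=np.array([-sx[1],sx[0]])
gg=g.astype(np.float32)
A=[]
xs=np.arange(-.045,.045,.0005)
for y in np.arange(-.14,.06,.005):
    pts=np.array([proj(p,np.r_[S+sx*x+sy*y,.052]) for x in xs],np.float32)
    val=cv2.remap(gg,pts[:,:1],pts[:,1:],cv2.INTER_LINEAR).ravel(); dv=np.gradient(cv2.GaussianBlur(val[:,None],(1,9),2).ravel())
    k=xs<0; A.append((y,xs[k][np.argmax(dv[k])],xs[~k][np.argmin(dv[~k])]))
A=np.array(A)
for c_ in(1,2):
    ok=abs(A[:,c_]-np.median(A[:,c_]))<.003
    f=np.polyfit(A[ok,0],A[ok,c_],1);print("edge",c_,"x0 mm",f[1]*1000,"slope deg",np.degrees(f[0]),ok.sum())
# length direction ends
for x in(-.012,0,.01):
    ys=np.arange(-.175,-.12,.0005);pts=np.array([proj(p,np.r_[S+sx*x+sy*y,.052]) for y in ys],np.float32)
    val=cv2.remap(gg,pts[:,:1],pts[:,1:],cv2.INTER_LINEAR).ravel();print("far end y",x,ys[np.argmax(np.gradient(cv2.GaussianBlur(val[:,None],(1,9),2).ravel()))]*1000)
for zz,lo,hi in(("pin",.059,.07),):
    m=roi&(P[...,2]>lo)&(P[...,2]<hi)
    n,l,st,c=cv2.connectedComponentsWithStats(m.astype(np.uint8))
    for i in range(1,n):
        if st[i,4]>15: Q=P[l==i]; X=Q.mean(0)[:2]; print(zz,st[i,4],X,"seat",(X-S)@sx*1000,(X-S)@sy*1000)
E
```

```text
time_s: 39.6
tcp_pos: [0.3815, 0.2962, 0.3176]
ee_rot: [[0.001, -0.226, 0.974], [-0.002, 0.974, 0.226], [-1.0, -0.002, 0.001]]
wrist_force: [-0.1, -0.3, -0.9]
gripper_width: 0.6
[ 258  222   99   46 1569] [0.56598355 0.00321868 0.05260563] ((569.580810546875, 9.801345825195312), (51.90373992919922, 260.66168212890625), 16.951906204223633)
[238 256  15  17 140] [0.51832921 0.16157353 0.05270134] ((518.9082641601562, 163.5227508544922), (43.96831130981445, 26.13805389404297), 33.178199768066406)
edge 1 x0 mm -22.412382739211985 slope deg -0.8255752094943217 40
edge 2 x0 mm 19.07835154770412 slope deg -0.6190039701966815 31
far end y -0.012 -149.99999999999997
far end y 0 -149.99999999999997
far end y 0.01 -149.99999999999997
pin 22 [ 0.70733468 -0.09910727] seat 107.07825968307117 -161.7616167334728
pin 17 [ 0.70083606 -0.13036817] seat 92.41236343996415 -190.12334380617483
pin 21 [ 0.67675445 -0.11055353] seat 74.54640516296044 -164.56260391245254
pin 26 [ 0.61944208 -0.07732178] seat 28.281948144313585 -117.1425905727157
pin 29 [0.56505134 0.11543493] seat 27.730928742635584 83.14020214872762
pin 30 [0.52103601 0.18074731] seat 2.9008000253094006 157.8832435982027
pin 74 [0.3836338  0.09654858] seat -152.08257279206924 113.73635437497971
```

View pics/t21.png

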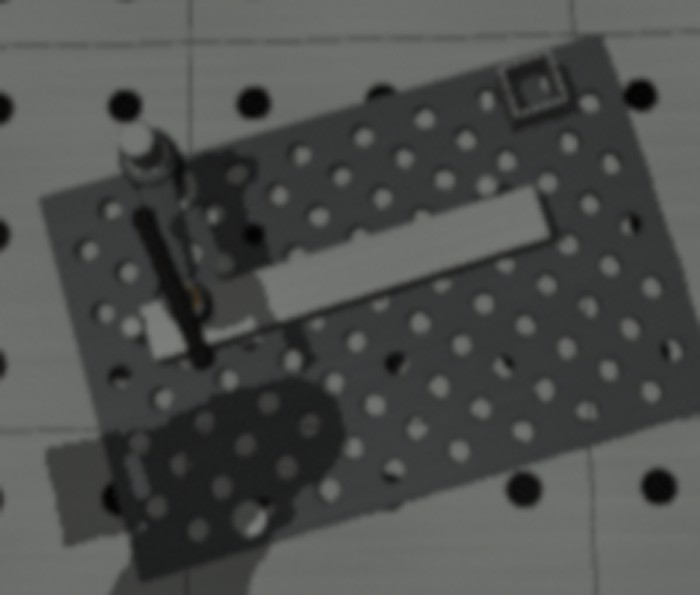

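```bash
python3 - <<'E'
import cv2,numpy as np
def load(n): return cv2.cvtColor(cv2.imread(f"pics/{n}.png"),cv2.COLOR_BGR2GRAY)
def edge(g,s):
    E=[]
    b=cv2.GaussianBlur(g.astype(np.float32),(5,5),0)
    for v in range(10,270,4):
        d=np.diff(b[v,280:320]);j=int(np.argmin(d))
        if 0<j<len(d)-1 and d[j]<-10:
            a,c,e=d[j-1],d[j],d[j+1];E.append((v,280+j+.5+.5*(a-e)/(a-2*c+e)))
    E=np.array(E)
    for _ in range(4):
        f=np.polyfit(E[:,0],E[:,1],1);r=E[:,1]-np.polyval(f,E[:,0]);E=E[abs(r)<max(1,2*r.std())]
    return f,len(E)
a=load("w5")
for n in("w4","w7","w8"):
    b=load(n)
    W=np.eye(2,3,dtype=np.float32);m=np.zeros_like(a);m[0:270,310:560]=255
    cc,W=cv2.findTransformECC(a,b,W,cv2.MOTION_AFFINE,(3,200,1e-7),m,5)
    fa,na=edge(a,0);fb,nb=edge(b,0)
    # map a's edge pts to b
    y=np.array([20,250.]);pa=np.stack([np.polyval(fa,y),y],1);pb=pa@W[:,:2].T+W[:,2]
    print(n,cc,na,nb,"b edge - mapped a edge px at top,bottom",np.polyval(fb,pb[:,1])-pb[:,0], W.round(4).tolist())
E
```

```text
w4 0.992710430085283 63 64 b edge - mapped a edge px at top,bottom [-0.43222006 -0.16543986] [[1.0011999607086182, -0.000699999975040555, -0.032999999821186066], [0.0003000000142492354, 1.0016000270843506, -0.2549000084400177]]
w7 0.9770207762342743 63 65 b edge - mapped a edge px at top,bottom [-1.28282456  0.37881695] [[0.9909999966621399, 0.004000000189989805, 0.8855000138282776], [-0.0005000000237487257, 0.9861999750137329, 7.518700122833252]]
w8 0.9848609276587076 63 64 b edge - mapped a edge px at top,bottom [-0.77590749  0.78790023] [[0.9908000230789185, 0.004900000058114529, 0.2930000126361847], [-0.0006000000284984708, 0.9860000014305115, 7.608799934387207]]
```

```bash
python3 -m creep '[[0.6,30,-33,-20,0],[0.6,62,-67,-50,0],[0.6,94,-101,-80,0],[0.6,124,-134,-105,0],[0.6,142,-154,-112,0],[0.6,149,-160.5,-118,0],[0.6,149.3,-160.7,-140,0],[0.6,149.3,-160.7,-160,0]]'; python3 m.py
```

```text
time_s: 40.45
tcp_pos: [0.531, 0.1335, 0.1578]
ee_rot: [[0.002, -0.223, 0.975], [-0.001, 0.975, 0.223], [-1.0, -0.002, 0.002]]
wrist_force: [0.4, 0.4, -1.0]
gripper_width: 0.6
M [ 0.029  0.053 -0.01 ] F [ 0.39  0.35 -1.02] yaw 102.88 j6 -108.4 z 157.83 w 0.6
```

```bash
python3 -m creep '[[0.5,-0.3,1,-6,0],[0.3,-0.3,2,-10.5,0],[0,-0.3,2,-11,0],[0,-0.3,2,-11,0],[0,-0.3,2,-11,0],[0,-0.3,2,-11,0],[0,-0.3,2,-11,0],[0,-0.3,2,-11,0]]'; python3 m.py
```

```text
time_s: 41.25
tcp_pos: [0.5311, 0.1357, 0.1475]
ee_rot: [[0.004, -0.224, 0.975], [-0.001, 0.975, 0.224], [-1.0, -0.002, 0.003]]
wrist_force: [-0.1, -0.3, 2.9]
gripper_width: 0.152
M [0.051 0.125 0.169] F [-0.07 -0.28  2.87] yaw 102.92 j6 -108.5 z 147.51 w 0.152
```

```bash
python3 -m creep '[[0,0,0.1,0,0.12],[0,-0.3,0.3,0,0.26],[0,-0.5,0.5,0,0.4],[0,-0.8,0.6,0,0.54],[0,-1,0.7,0,0.68],[0,-1.2,0.8,0,0.82],[0,-1.4,0.8,0,0.96],[0,-1.5,0.8,0,1.1]]'; python3 m.py;  python3 -m creep '[[0,0,0,0,0.14],[0,-0.2,0,0,0.28],[0,-0.4,0,0.1,0.42],[0,-0.6,-0.1,0.3,0.56],[0,-0.8,-0.2,0.5,0.7],[0,-1,-0.3,0.7,0.84],[0,-1.2,-0.4,0.8,0.98],[0,-1.3,-0.5,0.9,1.1]]'; python3 m.py;
```

```text
time_s: 42.05
tcp_pos: [0.5298, 0.1365, 0.1479]
ee_rot: [[0.003, -0.971, 0.238], [0.003, 0.238, 0.971], [-1.0, -0.002, 0.004]]
wrist_force: [-1.3, 0.5, 3.7]
gripper_width: 0.147
M [ 0.09   0.362 -0.049] F [-1.31  0.48  3.69] yaw 166.23 j6 -45.1 z 147.94 w 0.147
time_s: 42.85
tcp_pos: [0.5283, 0.1361, 0.1493]
ee_rot: [[-0.002, -0.649, -0.761], [0.004, -0.761, 0.649], [-1.0, -0.002, 0.004]]
wrist_force: [-0.8, -0.6, 2.9]
gripper_width: 0.146
M [ 0.043  0.545 -0.064] F [-0.8  -0.57  2.93] yaw -130.48 j6 18.4 z 149.3 w 0.146
```

```bash
python3 -m creep '[[0,0,-0.2,0.3,0.13],[0,0,-0.4,0.5,0.26],[0,-0.1,-0.7,0.7,0.4],[0,-0.1,-1,0.9,0.54],[0,-0.2,-1.2,1.1,0.68],[0,-0.2,-1.4,1.2,0.82],[0,-0.2,-1.6,1.3,0.93],[0.5,-0.2,-1.6,1.3,0.94]]'; python3 m.py; python3 -m creep '[[0.5,0,0,0,0],[0.5,0,0,0,0],[0.5,0,0,0,0],[0.5,0,0,10,0],[0.5,0,0,30,0],[0.4,0,0,60,-0.12],[0.2,-25,-15,80,-0.26],[0,-60,-30,80,-0.4]]';python3 m.py
```

```text
time_s: 43.65
tcp_pos: [0.528, 0.1346, 0.1506]
ee_rot: [[-0.004, 0.231, -0.973], [0.001, -0.973, -0.231], [-1.0, -0.002, 0.004]]
wrist_force: [0.8, 0.3, -0.1]
gripper_width: 0.181
M [-0.155  0.202 -0.014] F [ 0.8   0.35 -0.14] yaw -76.62 j6 72.3 z 150.58 w 0.181
time_s: 44.45
tcp_pos: [0.4703, 0.1053, 0.2341]
ee_rot: [[0.004, -0.172, -0.985], [0.005, -0.985, 0.172], [-1.0, -0.006, -0.003]]
wrist_force: [-1.1, -0.1, -0.6]
gripper_width: 0.317
M [-0.098  0.224 -0.026] F [-1.06 -0.15 -0.59] yaw -99.88 j6 48.3 z 234.14 w 0.317
```

```bash
python3 -m creep '[[0,2,-10,0,-0.14],[0,6,-20,0,-0.28],[0,10,-30,0,-0.42],[0,15,-42,0,-0.56],[0,20,-52,-20,-0.7],[0,25,-58.5,-55,-0.84],[0,28,-58.5,-95,-0.98],[0,28,-58.5,-134,-1.126]]';python3 m.py; python3 -m creep '[[0,0,0,-25,0],[0,0,0,-45,0],[0,0,0,-60,0],[0,0,0,-70,0],[0,0,0,-75,0],[0,0,0,-75,0],[0,3,0.8,-75,0],[0,6,1.7,-75,0]]';python3 m.py
```

```text
time_s: 45.25
tcp_pos: [0.4993, 0.0468, 0.1]
ee_rot: [[0.009, -0.965, -0.262], [-0.0, -0.262, 0.965], [-1.0, -0.009, -0.002]]
wrist_force: [0.4, 0.9, -0.3]
gripper_width: 0.009
M [-0.022  0.031  0.016] F [ 0.41  0.9  -0.32] yaw -164.79 j6 -9.1 z 99.98 w 0.009
time_s: 46.05
tcp_pos: [0.5062, 0.0488, 0.0259]
ee_rot: [[0.011, -0.965, -0.263], [0.001, -0.263, 0.965], [-1.0, -0.011, -0.002]]
wrist_force: [-0.8, 0.5, -1.2]
gripper_width: 0.004
M [0.015 0.116 0.066] F [-0.77  0.49 -1.17] yaw -164.78 j6 -9.0 z 25.91 w 0.004
```

```bash
python3 -m creep '[[0,4,1.1,0,0],[0,8,2.2,0,0],[0,10.5,2.9,0,0],[0,12,3.3,0,0],[0,13,3.6,0,0],[0,13.7,3.8,0,0],[0,14.4,4,0,0],[0,15,4.2,0,0]]';python3 m.py
```

```text
time_s: 46.85
tcp_pos: [0.5201, 0.0526, 0.0257]
ee_rot: [[0.009, -0.965, -0.262], [-0.0, -0.262, 0.965], [-1.0, -0.008, -0.002]]
wrist_force: [-2.7, -1.1, 2.5]
gripper_width: 0.006
M [-0.017  0.986  0.008] F [-2.7  -1.06  2.51] yaw -164.79 j6 -8.8 z 25.68 w 0.006
```

```bash
python3 -m creep '[[0,0.6,0.2,0,0],[0,1.2,0.35,0,0],[0,1.8,0.5,0,0],[0,2.4,0.65,0,0],[0,3,0.8,0,0],[0,3,0.8,0,0],[0,3,0.8,0,0],[0,3,0.8,0,0]]';python3 edge.py w30; python3 m.py
```

```text
time_s: 47.65
tcp_pos: [0.5222, 0.0531, 0.0252]
ee_rot: [[0.007, -0.965, -0.262], [-0.001, -0.262, 0.965], [-1.0, -0.006, -0.002]]
wrist_force: [-3.7, -1.2, 0.0]
gripper_width: 0.005
near edge x(mm) at y=0 -21.7, slope deg -0.05 n=35
M [-0.172  1.32   0.053] F [-3.6  -0.99  0.5 ] yaw -164.81 j6 -8.7 z 25.21 w 0.005
```

```bash
python3 -m creep '[[0,0.5,0.14,0,0],[0,1,0.28,0,0],[0,1.5,0.42,0,0],[0,2,0.55,0,0],[0,2,0.55,0,0],[0,2,0.55,0,0],[0,2,0.55,0,0],[0,2,0.55,0,0]]';python3 edge.py w31; python3 m.py
```

```text
time_s: 48.5
tcp_pos: [0.5222, 0.053, 0.0251]
ee_rot: [[0.002, -0.965, -0.262], [-0.002, -0.262, 0.965], [-1.0, -0.002, -0.003]]
wrist_force: [-7.4, -0.4, 4.2]
gripper_width: 0.006
near edge x(mm) at y=0 -21.6, slope deg 0.06 n=34
M [-0.039  2.393  0.061] F [-8.39  0.34  5.23] yaw -164.83 j6 -8.7 z 25.09 w 0.003
```

```bash
python3 -m creep '[[0,-10,-2.8,0,0],[0,-2,-31,0,0],[0,9,-71,0,0],[0,20,-111,0,0],[0,31,-151,0,0],[0,42,-190,0,0],[0,47,-206,0,0],[0,47,-206,0,0]]';python3 m.py; python3 -m creep '[[0,9,2.5,0,0],[0,18,5,0,0],[0,25,7,0,0],[0,28,7.8,0,0],[0,27.3,10.4,0,0],[0,26.4,13.7,0,0],[0,25.5,17,0,0],[0,24.9,19,0,0]]'; python3 m.py
```

```text
time_s: 49.35
tcp_pos: [0.5708, -0.1551, 0.0253]
ee_rot: [[0.006, -0.966, -0.259], [-0.002, -0.259, 0.966], [-1.0, -0.005, -0.004]]
wrist_force: [-0.9, 0.9, -0.0]
gripper_width: 0.005
M [ 0.087  0.13  -0.032] F [-0.93  0.94 -0.01] yaw -165.01 j6 14.3 z 25.31 w 0.005
time_s: 50.15
tcp_pos: [0.5954, -0.1357, 0.0254]
ee_rot: [[0.006, -0.966, -0.259], [-0.002, -0.259, 0.966], [-1.0, -0.005, -0.004]]
wrist_force: [0.2, -0.3, -0.0]
gripper_width: 0.006
M [0.046 0.161 0.014] F [ 0.25 -0.34 -0.03] yaw -165.0 j6 12.4 z 25.39 w 0.006
```

```bash
python3 -m creep '[[0,-0.6,2,0,0],[0,-1.1,4,0,0],[0,-1.4,5.2,0,0],[0,-1.6,6,0,0],[0,-1.8,6.7,0,0],[0,-2,7.4,0,0],[0,-2.1,8,0,0],[0,-2.2,8.4,0,0]]';python3 m.py
```

```text
time_s: 50.95
tcp_pos: [0.5935, -0.1286, 0.0255]
ee_rot: [[0.006, -0.966, -0.259], [-0.004, -0.259, 0.966], [-1.0, -0.005, -0.006]]
wrist_force: [1.8, -8.3, -0.4]
gripper_width: 0.006
M [-2.256 -0.288  0.068] F [ 1.76 -8.28 -0.44] yaw -164.99 j6 11.6 z 25.49 w 0.006
```

```bash
python3 -m creep '[[0,2.7,-9.6,0,0],[0,2.7,-9.6,40,0.12],[0,2.7,-9.6,85,0.26],[0,2,-5,130,0.4],[0,-5,20,170,0.54],[0,-15,60,185,0.68],[0.3,-25,100,185,0.82],[0.5,-36,145,185,0.96]]';python3 edge.py w33; python3 m.py; python3 -c "
from h import *
p=cam('top');cv2.imwrite('pics/t33.png',cv2.resize(p['image'][170:340,200:400],None,fx=3.5,fy=3.5,interpolation=2))"
```

```text
time_s: 51.75
tcp_pos: [0.5574, 0.0174, 0.2115]
ee_rot: [[0.009, -0.338, -0.941], [0.004, -0.941, 0.338], [-1.0, -0.007, -0.007]]
wrist_force: [0.7, 0.7, 0.7]
gripper_width: 0.112
near edge x(mm) at y=0 49.2, slope deg -50.46 n=4
M [0.169 0.448 0.043] F [-2.16  0.56 -0.69] yaw -109.18 j6 52.0 z 211.17 w 0.154
```

View pics/t33.png

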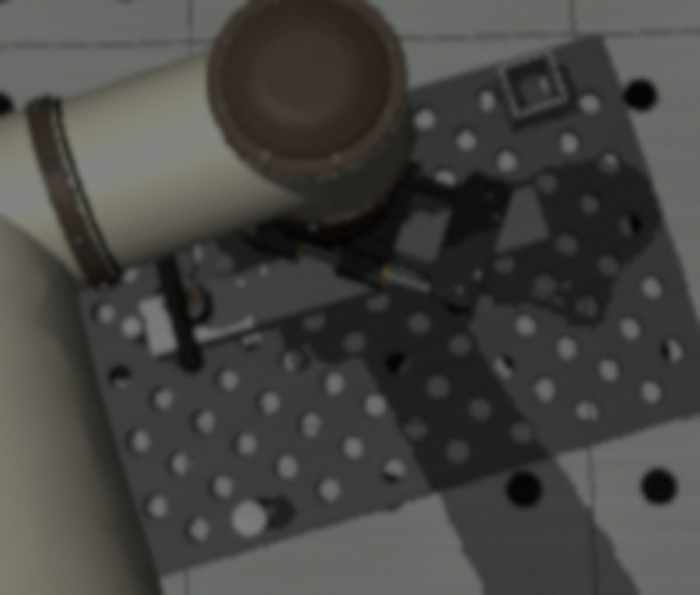

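View pics/w33.png

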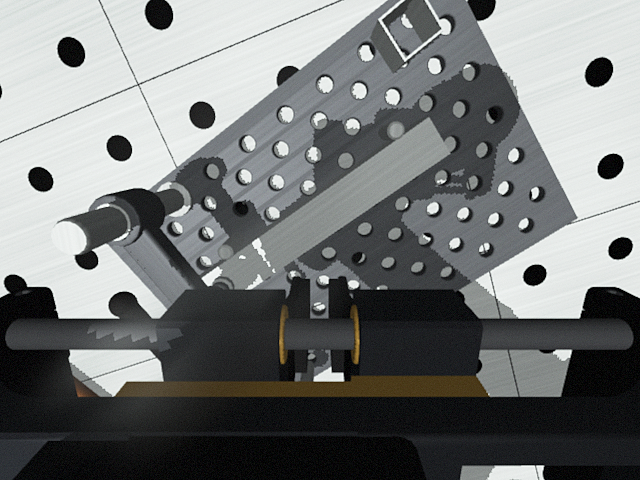

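```bash
python3 -m creep '[[0.6,-9,36,-5,0.14],[0.6,-19,76,-10,0.28],[0.6,-27,107,-12,0.42],[0.6,-29.4,117,-15,0.55],[0.6,-29.4,117.2,-30,0.57],[0.6,-29.4,117.2,-47,0.57],[0.6,-29.4,117.2,-58,0.57],[0.4,-29.4,117.2,-61,0.57]]'; python3 m.py; python3 -c "
from h import *
print(sense()['tcp_pos'])"
```

```text
time_s: 52.65
tcp_pos: [0.5266, 0.1368, 0.1486]
ee_rot: [[0.001, 0.226, -0.974], [0.007, -0.974, -0.226], [-1.0, -0.007, -0.003]]
wrist_force: [-0.9, -0.1, 0.2]
gripper_width: 0.563
M [-0.145  0.154 -0.003] F [-0.88 -0.06  0.22] yaw -76.97 j6 71.8 z 148.62 w 0.563
[0.52660867 0.13677967 0.14862367]
```

```bash
python3 -m creep '[[0.3,1.4,-2.2,1.9,0],[0,1.4,-2.2,1.9,0],[0,1.4,-2.2,1.9,0],[0,1.4,-2.2,1.9,0],[0,1.4,-2.2,1.9,0],[0,1.4,-2.2,1.9,0],[0,1.4,-2.2,1.9,0],[0,1.4,-2.2,1.9,0]]'; python3 m.py
```

```text
time_s: 53.45
tcp_pos: [0.5282, 0.1349, 0.1509]
ee_rot: [[0.002, 0.226, -0.974], [0.007, -0.974, -0.226], [-1.0, -0.007, -0.003]]
wrist_force: [-0.9, 1.7, 1.8]
gripper_width: 0.149
M [0.383 0.372 0.054] F [-0.93  1.69  1.81] yaw -76.95 j6 72.1 z 150.86 w 0.149
```

```bash
python3 -m creep '[[0,0,0.2,-0.1,-0.12],[0,0,0.4,-0.3,-0.26],[0,0,0.6,-0.5,-0.4],[0,0,0.8,-0.7,-0.54],[0,0,1,-0.9,-0.68],[0,0.1,1.2,-1.1,-0.82],[0,0.1,1.3,-1.2,-0.96],[0,0.2,1.3,-1.4,-1.1]]'; python3 m.py; python3 -m creep '[[0,0.2,0,-0.2,-0.13],[0,0.4,0.1,-0.4,-0.26],[0,0.6,0.2,-0.6,-0.39],[0,0.8,0.2,-0.8,-0.52],[0,1,0.2,-1,-0.65],[0,1.1,0.2,-1.1,-0.76],[0,1.2,0.2,-1.1,-0.87],[0,1.2,0.2,-1.1,-0.95]]'; python3 m.py
```

```text
time_s: 54.25
tcp_pos: [0.5287, 0.1361, 0.1495]
ee_rot: [[0.008, -0.769, -0.639], [0.002, -0.639, 0.769], [-1.0, -0.007, -0.004]]
wrist_force: [0.9, 1.1, 1.8]
gripper_width: 0.15
M [ 0.03  -0.036  0.013] F [0.91 1.11 1.79] yaw -140.29 j6 8.1 z 149.5 w 0.15
time_s: 55.05
tcp_pos: [0.5298, 0.1362, 0.1483]
ee_rot: [[0.006, -0.966, 0.258], [-0.006, 0.258, 0.966], [-1.0, -0.007, -0.004]]
wrist_force: [0.7, 0.2, 0.7]
gripper_width: 0.148
M [0.152 0.075 0.001] F [0.71 0.17 0.73] yaw 165.08 j6 -46.9 z 148.3 w 0.148
```

```bash
python3 -m creep '[[0,0,0,-0.1,-0.07],[0,0.1,0,-0.2,-0.14],[0,0.2,0,-0.3,-0.21],[0,0.3,0,-0.4,-0.28],[0,0.4,0,-0.4,-0.34],[0,0.4,-0.1,-0.5,-0.4],[0,0.4,-0.1,-0.5,-0.45],[0,0.5,-0.1,-0.6,-0.5]]'; python3 m.py
```

```text
time_s: 55.85
tcp_pos: [0.5304, 0.1358, 0.148]
ee_rot: [[0.002, -0.724, 0.69], [-0.009, 0.69, 0.724], [-1.0, -0.008, -0.005]]
wrist_force: [-0.5, -0.3, 2.5]
gripper_width: 0.145
M [0.056 0.291 0.292] F [-0.5  -0.26  2.48] yaw 136.37 j6 -75.6 z 147.96 w 0.145
```

```bash
python3 -m creep '[[0,0,0,0.1,-0.03],[0,0,0,0.1,-0.06],[0,0,0,0.1,-0.09],[0,0,0,0.1,-0.12],[0,0,0,0.1,-0.14],[0,0,0,0.1,-0.16],[0,0,0,0.1,-0.18],[0,0,0,0.1,-0.2]]'; python3 m.py
```

```text
time_s: 56.65
tcp_pos: [0.5305, 0.1357, 0.1479]
ee_rot: [[0.001, -0.571, 0.821], [-0.009, 0.821, 0.571], [-1.0, -0.008, -0.005]]
wrist_force: [2.0, -1.0, -2.0]
gripper_width: 0.147
M [-0.18  -0.336  0.324] F [ 2.04 -0.97 -1.97] yaw 124.82 j6 -87.1 z 147.94 w 0.147
```

```bash
python3 -m creep '[[0,0,0,0,-0.03],[0,0,0,0,-0.06],[0,0,0,0,-0.08],[0,0,0,0,-0.1],[0,0,0,0,-0.12],[0,0,0,0,-0.13],[0,0,0,0,-0.14],[0,0,0,0,-0.15]]'; python3 m.py
```

```text
time_s: 57.45
tcp_pos: [0.5305, 0.1356, 0.1479]
ee_rot: [[-0.001, -0.441, 0.897], [-0.009, 0.897, 0.441], [-1.0, -0.008, -0.005]]
wrist_force: [1.8, -0.9, -2.0]
gripper_width: 0.146
M [-0.448 -0.609  0.417] F [ 1.79 -0.93 -2.02] yaw 116.18 j6 -95.7 z 147.88 w 0.146
```

```bash
python3 -m creep '[[0,0,0,0,-0.02],[0,0,0,0,-0.04],[0,0,0,0,-0.06],[0,0,0,0,-0.07],[0,0,0,0,-0.08],[0,0,0,0,-0.09],[0,0,0,0,-0.09],[0,0,0,0,-0.09]]'; python3 - <<'E'
from h import *
L=[]
for i in range(8):
    cam("wrist"); L.append(round(float(sense()["moment"][2]),3))
print(L,np.mean(L))
E
python3 m.py
```

```text
time_s: 58.25
tcp_pos: [0.5305, 0.1355, 0.1478]
ee_rot: [[-0.002, -0.359, 0.933], [-0.009, 0.933, 0.359], [-1.0, -0.008, -0.005]]
wrist_force: [2.5, -2.2, -2.3]
gripper_width: 0.147
[0.385, 0.4, 0.41, 0.446, 0.434, 0.411, 0.41, 0.446] 0.41775
M [-0.674 -0.859  0.446] F [ 2.37 -2.96 -2.4 ] yaw 111.02 j6 -100.8 z 147.86 w 0.153
```

```bash
python3 -m creep '[[0,0,0,0,-0.02],[0,0,0,0,-0.04],[0,0,0,0,-0.06],[0,0,0,0,-0.08],[0,0,0,0,-0.1],[0,0,0,0,-0.1],[0,0,0,0,-0.1],[0,0,0,0,-0.1]]'; python3 - <<'E'
from h import *
L=[]
for i in range(8):
    cam("wrist"); L.append(round(float(sense()["moment"][2]),3))
print(L,np.mean(L))
E
python3 m.py
```

```text
time_s: 59.45
tcp_pos: [0.5306, 0.1355, 0.1478]
ee_rot: [[-0.003, -0.264, 0.965], [-0.009, 0.965, 0.264], [-1.0, -0.008, -0.005]]
wrist_force: [3.4, -4.1, -4.2]
gripper_width: 0.147
[0.402, 0.386, 0.44, 0.381, 0.445, 0.401, 0.391, 0.441] 0.410875
M [-1.006 -1.056  0.441] F [ 3.37 -3.65 -3.82] yaw 105.29 j6 -106.5 z 147.81 w 0.148
```

```bash
python3 -m creep '[[0,0.2,-0.2,-0.2,-0.02],[0,0.4,-0.4,-0.4,-0.04],[0,0.4,-0.4,-0.4,-0.05],[0,0.4,-0.4,-0.4,-0.06],[0,0.4,-0.4,-0.4,-0.07],[0,0.4,-0.4,-0.4,-0.08],[0,0.4,-0.4,-0.4,-0.09],[0,0.4,-0.4,-0.4,-0.09]]'; python3 m.py; python3 - <<'E'
from h import *
L=[]
for i in range(6):
    cam("wrist"); L.append(round(float(sense()["moment"][2]),3))
print(L,np.mean(L))
E
python3 m.py
```

```text
time_s: 60.65
tcp_pos: [0.5308, 0.1352, 0.1476]
ee_rot: [[-0.004, -0.176, 0.984], [-0.009, 0.984, 0.176], [-1.0, -0.008, -0.005]]
wrist_force: [-0.9, 0.4, 3.7]
gripper_width: 0.149
M [0.036 0.525 0.536] F [-0.94  0.39  3.74] yaw 100.13 j6 -111.5 z 147.64 w 0.149
[0.432, 0.518, 0.49, 0.513, 0.532, 0.487] 0.49533333333333335
M [0.253 0.876 0.487] F [-2.39  0.71  4.08] yaw 100.14 j6 -111.5 z 147.64 w 0.145
```

```bash
python3 -m creep '[[0.5,0,0,0,0],[0.6,0,0,0,0],[0.6,0,0,0,0],[0.6,0,0,0,0],[0.6,0,0,0,0],[0.6,0,0,8,0],[0.6,0,0,25,0],[0.6,0,0,50,0]]'; python3 m.py; python3 -m creep '[[0.6,0,0,30,0],[0.6,0,0,60,0],[0.6,-15,15,90,0],[0.6,-45,50,110,0],[0.6,-80,85,120,0],[0.6,-110,120,120,0],[0.6,-130,150,120,0],[0.6,-135,160,120,0]]'; python3 - <<'E'
from h import *
p=cam("top"); K=np.array(p["mtx"]); g=p["image"].mean(-1)
cv2.imwrite("pics/t40.png",cv2.resize(p["image"][170:340,200:400],None,fx=3.5,fy=3.5,interpolation=2))
S=np.array([.5607,.0279]);th=np.radians(15.6);sx=np.array([np.cos(th),np.sin(th)]);sy=np.array([-sx[1],sx[0]])
gg=g.astype(np.float32);A=[]
xs=np.arange(-.045,.045,.0005)
for y in np.arange(-.14,.06,.005):
    pts=np.array([proj(p,np.r_[S+sx*x+sy*y,.052]) for x in xs],np.float32)
    val=cv2.remap(gg,pts[:,:1],pts[:,1:],cv2.INTER_LINEAR).ravel(); dv=np.gradient(cv2.GaussianBlur(val[:,None],(1,9),2).ravel())
    k=xs<0; A.append((y,xs[k][np.argmax(dv[k])],xs[~k][np.argmin(dv[~k])]))
A=np.array(A)
for c_ in(1,2):
    ok=abs(A[:,c_]-np.median(A[:,c_]))<.003
    f=np.polyfit(A[ok,0],A[ok,c_],1);print("edge",c_,"x0 mm",f[1]*1000,"slope deg",np.degrees(f[0]),ok.sum())
for x in(-.012,0,.01):
    ys=np.arange(-.175,-.12,.0005);pts=np.array([proj(p,np.r_[S+sx*x+sy*y,.052]) for y in ys],np.float32)
    val=cv2.remap(gg,pts[:,:1],pts[:,1:],cv2.INTER_LINEAR).ravel();print("far end y",x,ys[np.argmax(np.gradient(cv2.GaussianBlur(val[:,None],(1,9),2).ravel()))]*1000)
print(sense()["time_s"])
E
```

```text
time_s: 61.75
tcp_pos: [0.5301, 0.1348, 0.1975]
ee_rot: [[-0.006, -0.176, 0.984], [-0.01, 0.984, 0.176], [-1.0, -0.009, -0.008]]
wrist_force: [-0.0, 0.6, 0.6]
gripper_width: 0.596
M [ 0.027 -0.08   0.016] F [-0.04  0.59  0.55] yaw 100.12 j6 -111.5 z 197.47 w 0.596
time_s: 62.55
tcp_pos: [0.3934, 0.2968, 0.3185]
ee_rot: [[-0.005, -0.179, 0.984], [-0.008, 0.984, 0.179], [-1.0, -0.007, -0.006]]
wrist_force: [0.5, 0.7, 0.2]
gripper_width: 0.601
edge 1 x0 mm -20.81486866791743 slope deg -0.0537483860347914 40
edge 2 x0 mm 20.648869617741028 slope deg 0.09467720922215386 32
far end y -0.012 -149.49999999999997
far end y 0 -149.99999999999997
far end y 0.01 -149.99999999999997
62.6
```

View pics/t40.png

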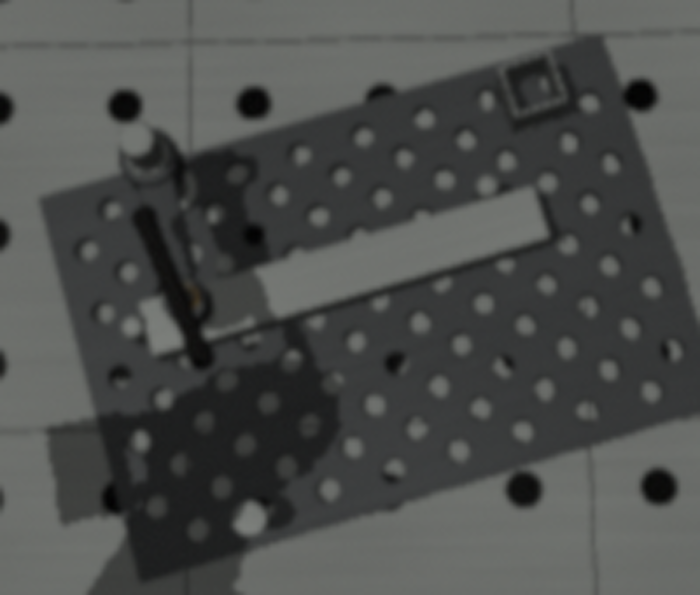

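The tube edges now sit at ±20.7 mm with a slope of about 0°, and the far end is at −150 mm. The tube is at the seat, the clamp is tight, and the robot is clear, so I'm handing in.

```bash
python3 -c "
from station import *
print(finish_job())"
```

```text
the job is handed in; nothing more can be done
None
```

The tube is seated against all three pins and clamped, the handle is released, and the job was handed in at about 62.6 s.

**First clamping failed a check.** After I had clamped once, the top camera showed the tube twisted about 0.6°, leaving roughly 2 mm at the near side pin. My first end push was slightly off line, and the second side push did not straighten it. I unscrewed the clamp half a turn, pushed the side again nearer that pin and the end again on the correct side of the end pin, then clamped again. The pushes against the pins were about 8 N the second time and at most about 9 N in the first round.

**Last checks:**
- **Position:** the tube's edges were at −20.8 and +20.6 mm from the seat, with a slope of −0.05° to +0.09°. Its far end was at −149.5 to −150 mm. All of this fits full contact, within the 2 mm calibration.
- **Clamp torque:** it averaged about 0.50 N m just before release, with single readings from 0.43 to 0.54. The sensor read about 0.02 N m once unloaded, so the real value is about 0.48 N m. The pass before it read 0.41 N m, no higher than the one before that, probably because of sideways load on the handle.
- **Bystanders:** the offcut and spare pin look unmoved in the final picture. The hammer and wire brush are outside that picture and I did not check them again at the end; the arm did no work on the table near them.

**Tool length disagreed with the description.** The fingertips turned out to be about 30 mm higher than stated. Because of that, my first grip closed above the handle bar and touched it lightly (2.5 N), and the first pushes caught only the top few millimetres of the tube. I corrected for this before turning the handle.

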